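# Unlock a welded coupon from the inspection jig

## Robot

A 7-joint arm with a two-finger parallel gripper is mounted at the origin on the work surface. World frame = base frame: x ahead of the robot, y to its left, z up, the work surface at z = 0. Lengths are in m, angles in rad, forces in N, time in s.
With the tool pointing down it reaches from about 0.425 to 0.875 m from the base axis. Payload 4.7 kg.
Tool frame: the origin (TCP) lies on the centre line of the jaws, within the pads' length; the fingertips stand 19 mm ahead of it and the grasp point (between the pads) is the TCP (ctrl.nose_length is the distance from the TCP to the fingertips, in m); z points along the fingers, x is the direction in which the jaws open and shut, and the axes are right-handed (so a half turn about z gives the same grasp; the last joint's range is limited). The gripper opens to 87 mm and grips with 3 to 60 N. Pads are 19 mm wide; open, the fingers measure 117 mm over their backs; the gripper's body (75 mm by 190 mm) begins 51 mm behind the grasp point.
Start: joints at [-1.305, 0.321, -0.07, 1.45, 0.023, 1.371, -0.057], TCP at [0.162, 0.63, 0.242] pointing down, gripper open.
Joint ranges: [-2.86, 2.86], [-0.3, 2.09], [-1.38, 1.24], [0.06, 2.45], [-1.56, 4.7], [0.09, 2.05], [-2.69, 2.69]. Speed limits (rad/s): [2.57, 2.57, 3.14, 3.14, 3.14, 3.14, 3.14].

## Interface

Orientations are given as a rotation vector (axis times angle).
In Python, from bench import ctrl gives the robot as it stands. The module is installed in compiled form; this text tells all that it offers.
- The arm moves only by the shell command python3 -m crank 'ROWS' [OPENING] [FORCE]. ROWS is a JSON object of lists of equal length, an entry for each row: "dp": the shift along the tool's x, y, z in cm, a list of three; "delta_rot": the turn, a rotation vector about the tool's x, y, z in rad, a list of three. In form: {"dp": [[x, y, z], ...], "delta_rot": [[rx, ry, rz], ...]}. A call has exactly 8 rows; each row shifts and turns the commanded pose from where the row before left it, along the tool's axes as they then stand; what a row does not reach is not made up. A row lasts 1/10 s, in which the tool goes at most 50 mm and 8.59 degrees, less where a joint would pass 70% of its speed; a pose out of reach is approached as far as the arm can. A call with a gripper value outside its range is refused whole. OPENING is the finger opening in cm, from 0 to 8.7, set as the call begins (- or left out, the last holds). The fingers move at their own pace and stop on an object; FORCE is the grip in N (left out, the last holds). Time passes only in rows, so rows that do not move let the fingers close, or fill a call up. It gives the time, the measured TCP pose, the force and the opening at its end, in the units of the state.
- ctrl.get_state(): the state, without advancing time (a new reading comes with each control period).
- ctrl.get_image(name): name is "scene" or "top" or "wrist"; returns the picture (420x560x3 uint8, blue, green, red); there is no depth.
- ctrl.camera_info(name): a dict with "camera_matrix" (3x3 intrinsics, pixels), "xyz" and "orientation" of the camera in the world. Camera axes: x right, y down, z forward; pixel columns grow to the right and rows downward; lengths in m; the calibration is good to about 2 mm. A picture is of the moment at which its call begins: read the wrist's pose just before it. camera_info takes no time and is no camera call; for the wrist camera it gives the pose at the moment of the call.
- ctrl.close_job(): hands the job in, once; it reports no verdict.
The state is a dict: "time": time; "joint_positions": joint angles; "qd": joint speeds; "joint_torque": joint torques, N m; "position": TCP position; "tool_rot": TCP orientation; "ft_force": force on the tool from outside, world axes, zero at the start; "torque": the same for the moment, N m; "grip_width": opening from 0.0 (shut) to 1.0 (fully open).
Only numpy, scipy, OpenCV 4.12 (cv2) and the standard library are available. Lean on these libraries where they do the work, as an engineer would, in place of code of your own. Each camera call takes 0.05 s, during which the arm holds its last target.

## Task

Release the welded test plate from the jig. With a fingertip roll the rim of the big knurled nut counter-clockwise (seen from above) until the white line on the nut has come round to the jig's white pointer for the second time, and leave it lined up there; only then push the plate's long free end with a fingertip to slide it along its channel until it rests against the end stop. Grip and lift nothing, leave all the other things where they are, and finish clear of everything.

Things in the scene. Friction and masses are not known exactly. Their poses are not given: they have to be found in the camera images.
- jig: Fixed steel jig on the bench. Origin: on the bench right under the nut's axis; z up, y along the plate's channel towards the plate's long free end. Bed 80 (x) by 285 (y from -105 to +180), top at z = 12. Two rails at x = +-30.5 to +-38.5, top at z = 22, guide the plate. Portal across the channel at y = -18 to +18: uprights at x = +-43 to +-61, crossbar x = -70 to +70, z 50 to 66; the nut is above it.
- stop (a point): The end stop, a block across the channel: middle of its face that the plate comes to rest on, at jig y = -95, 17 mm above the bench (the block is 30 high).
- nut_top (a point): Centre of the nut's top face, on its upright axis, 104 mm above the bench. Steel disc, radius 46.2 over its 36 upright ridges (44 between them), rim from 80 to 104 mm above the bench, free all round; too wide to grip. A brass spindle of radius 6 stands 12 to 24 mm out of its top. The nut keeps its height as it turns. The point's x axis points along the white line on its top face and rim.
- nut (a joint): Nut angle in rad, growing counter-clockwise from above (loosening). The line is at the pointer at 0 (tight), 6.283 and 12.566; it starts at 0.6 to 2.6, so the second arrival is 12.566. Friction 0.08 N m (some 2 N at the rim); it stays where left; stops at 0 and 18.85. Each turn lifts a 10 mm locating pin by 4 mm: at 0 its tip is 5 mm deep in the plate's 18 mm hole, at 12.566 it is 3 mm above the plate.
- pointer (a point): The jig's pointer: a small white bar on the crossbar, at jig x = 48 to 68, y = 0; this point is the middle of its top, 72 mm above the bench (lower than the nut's rim).
- coupon: Welded test plate, bare aluminium, loose in the channel: 56 (x) by 210 (y) by 10 thick, about 0.32 kg, lying on the bed. Origin: centre of its underside; y along the channel like the jig's. A dark weld bead crosses it 30 mm from the centre. Its centre starts at jig y = about 60 and is at 10 against the stop: a slide of 50 mm towards jig -y. It cannot slide while the pin is in its hole.
- coupon_end (a point): Middle of the plate's long free end face (105 mm from its centre along its +y), 5 mm above its underside: the place to push. At jig y = about 165 at the start, 115 against the stop.
- torch: Aluminium torch lying on the bench, 115 long, 30 thick; origin at its underside. Bystander.
- gauge: Flat steel weld gauge 45 x 60 x 9; origin at its underside. Bystander.
- loupe: Steel round loupe standing, 40 across, 42 high; origin at its underside. Bystander.
- wedge: Steel step wedge, 30 x 80, 30 high; origin at its underside. Bystander.
- bottle: White bottle standing, 44 across, 120 high; origin at its underside. Bystander.
- scrap: Dark steel plate 90 x 50 x 10; origin at its underside. Bystander.
- brush: Brush lying on the bench; origin at its underside. Bystander.
Not all that is in view belongs to the job. Leave any red look-alike of the coupon alone.

How it is judged:
By the outcome, as a careful person would: the job done as asked, in the order asked, and still so for the second after the job is handed in, with the robot touching nothing.
It also fails if it takes over 72 s, if anything falls off the work surface, if the arm or the gripper's body presses on something with over 40 N, if the wrist force passes 120 N, or if a joint passes its speed limit or range.

## Working session

There is one attempt and no reset: what is moved stays moved. The work goes in short steps, Python scripts to look and compute and a shell command to move; the robot and the scene stay as the last step left them, time stands still between calls to the robot, and variables do not carry over. Pictures are saved under pics/ and viewed, and the job is handed in when it is done.

```bash
ls; mkdir -p pics
python3 - <<'E'
from bench import ctrl
import cv2
s=ctrl.get_state();print({k:s[k] for k in('time','position','tool_rot','ft_force','grip_width')}, ctrl.nose_length)
for n in('scene','top','wrist'):
    i=ctrl.camera_info(n);print(n,i)
    cv2.imwrite(f'pics/{n}0.png',ctrl.get_image(n))
E
```

```text
pics
{'time': 0.0, 'position': array([0.16187974, 0.62897553, 0.24046608]), 'tool_rot': array([ 2.48181369e+00,  1.92412291e+00, -2.26708543e-03]), 'ft_force': array([-0.03491635, -0.11022017,  0.22048175]), 'grip_width': 0.9945293051562032} 0.019
scene {'camera_matrix': array([[381.67492689,   0.        , 282.88230116],
       [  0.        , 381.67492689, 208.02096696],
       [  0.        ,   0.        ,   1.        ]]), 'xyz': array([0.82144852, 0.49622024, 0.9972397 ]), 'orientation': array([-0.80683273, -2.76962101,  0.76470762])}
top {'camera_matrix': array([[398.7498749 ,   0.        , 277.18902107],
       [  0.        , 398.7498749 , 212.67809347],
       [  0.        ,   0.        ,   1.        ]]), 'xyz': array([0.35654238, 0.0422281 , 1.11767346]), 'orientation': array([-2.13961224,  2.10473679, -0.14477534])}
wrist {'camera_matrix': array([[292.21914144,   0.        , 279.01807088],
       [  0.        , 292.21914144, 205.47010176],
       [  0.        ,   0.        ,   1.        ]]), 'xyz': array([0.08055689, 0.64969573, 0.38265531]), 'orientation': array([2.28087934, 1.76859747, 0.27215696])}
```

View pics/scene0.png

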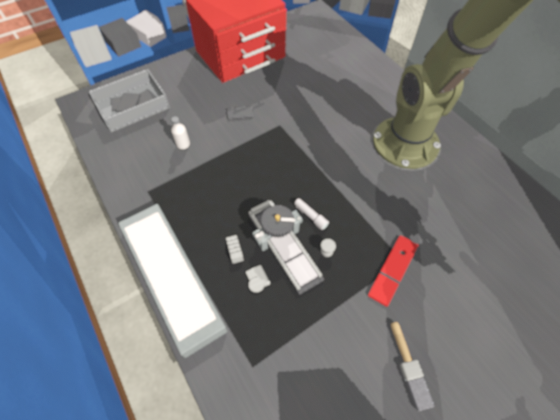

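View pics/top0.png

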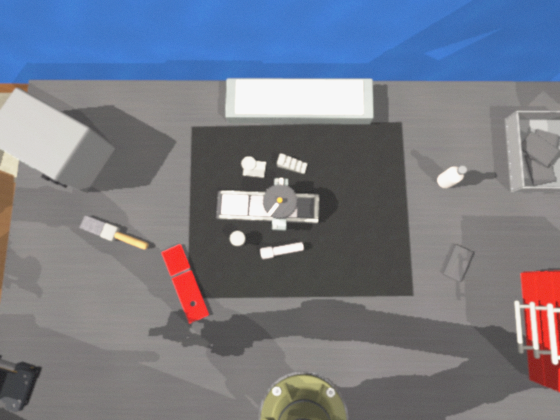

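View pics/wrist0.png

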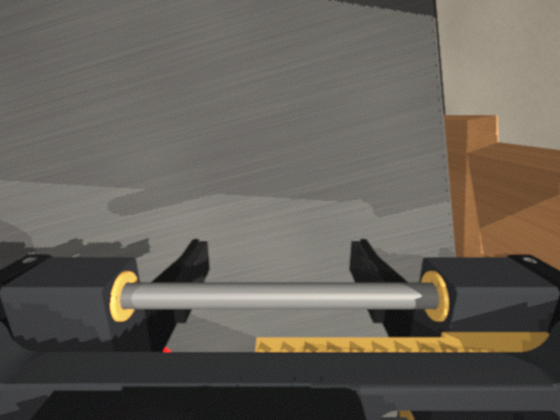

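The jig is in the middle of the dark mat (top view: nut ~(280,201), spindle (280,200), plate's long end left at ~(220,205)). The red look-alike is at (186,283). I'll enlarge the jig next.

```bash
cat > h.py <<'E'
import numpy as np, cv2
from scipy.spatial.transform import Rotation as R
from bench import ctrl
def ray(n,u,v,z,info=None):
    i=info or ctrl.camera_info(n);K=i['camera_matrix'];M=R.from_rotvec(i['orientation']).as_matrix()
    d=M@np.linalg.inv(K)@np.array([u,v,1.]);c=np.array(i['xyz']);return c+d*(z-c[2])/d[2]
def proj(n,p,info=None):
    i=info or ctrl.camera_info(n);K=i['camera_matrix'];M=R.from_rotvec(i['orientation']).as_matrix()
    q=K@(M.T@(np.array(p)-i['xyz']));return q[:2]/q[2]
def crop(im,x0,y0,w,h,s,name):
    cv2.imwrite(name,cv2.resize(im[y0:y0+h,x0:x0+w],None,fx=s,fy=s,interpolation=cv2.INTER_CUBIC))
E
python3 - <<'E'
from h import *
crop(cv2.imread('pics/top0.png'),200,140,140,130,5,'pics/topc.png') 
crop(cv2.imread('pics/scene0.png'),220,180,140,120,5,'pics/scenec.png')
E
```

```text
(no output)
```

View pics/topc.png

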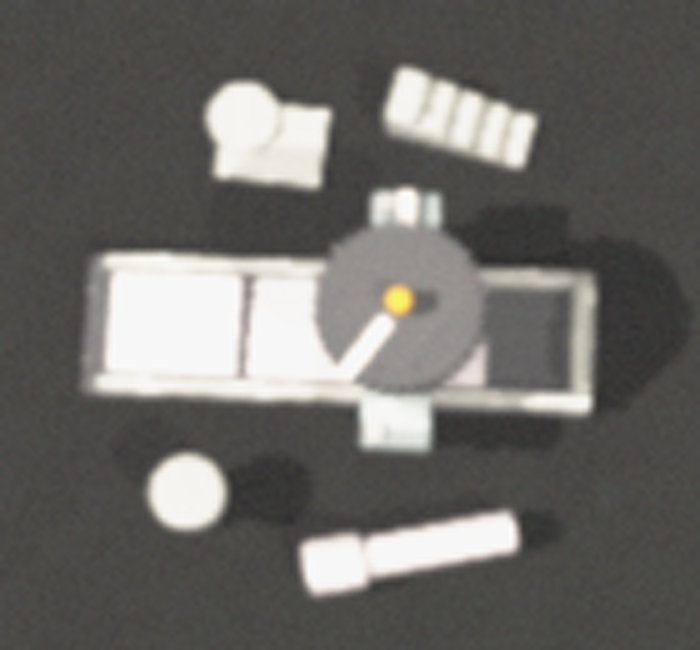

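View pics/scenec.png

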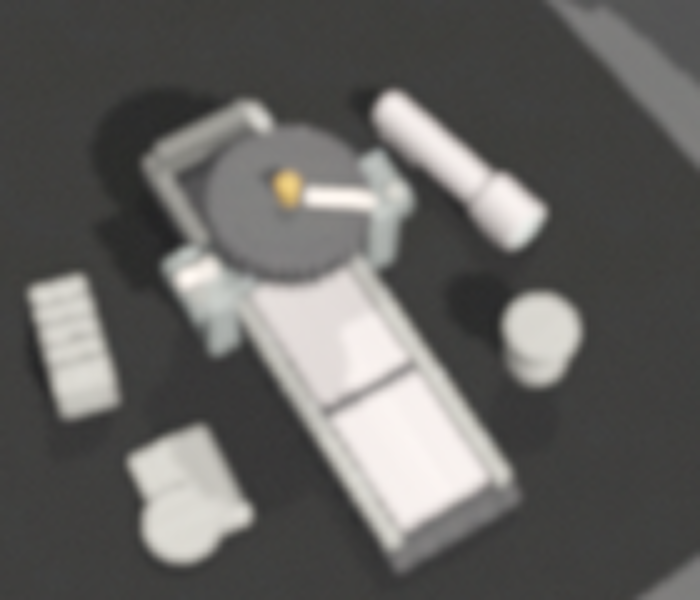

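Run:
```python
from h import *
T=lambda x,y:(200+x/5-.4,140+y/5-.4)
S=lambda x,y:(220+x/5-.4,180+y/5-.4)
# nut disc contour: gray in between; mask
for n,o,pf in(('top',(200,140),'pics/top0.png'),('scene',(220,180),'pics/scene0.png')):
    im=cv2.imread(pf);g=cv2.cvtColor(im,cv2.COLOR_BGR2GRAY);hsv=cv2.cvtColor(im,cv2.COLOR_BGR2HSV)
    c=np.array(proj(n,ray(n,*((279.5,199.5) if n=='top' else (277.,217.)),.104)))
    print(n,ray(n,*c,.104),'spindle hue')
    m=((hsv[...,1]>110)&(hsv[...,0]>10)&(hsv[...,0]<30)).astype(np.uint8)
    x0,y0=o; mm=np.zeros_like(m);mm[y0:y0+120,x0:x0+130]=m[y0:y0+120,x0:x0+130]
    ys,xs=np.nonzero(mm);print('spindle px',xs.mean(),ys.mean(),len(xs),ray(n,xs.mean(),ys.mean(),.122))
    ys=range(int(c[1])-3,int(c[1])+4)
    print([list(g[int(c[1])+8,int(c[0])-24:int(c[0])+25])])
print('bed corners top z.012')
for p in((90,255),(90,395),(595,270),(590,410)): print(ray('top',*T(*p),.022)[:2])
print('plate end mid, weld mid z.022');
for p in((105,268),(105,378),(247,275),(247,380)): print(ray('top',*T(*p),.022)[:2])
print('scene plate end');
for p in((488,480),(400,532),(415,365),(328,412)): print(ray('scene',*S(*p),.022)[:2])
```

```text
top [0.55965647 0.06764162 0.104     ] spindle hue
spindle px 279.3076923076923 199.8846153846154 26 [0.55504536 0.06766225 0.122     ]
[[np.uint8(247), np.uint8(247), np.uint8(247), np.uint8(247), np.uint8(247), np.uint8(247), np.uint8(247), np.uint8(246), np.uint8(223), np.uint8(166), np.uint8(144), np.uint8(147), np.uint8(144), np.uint8(147), np.uint8(146), np.uint8(153), np.uint8(180), np.uint8(236), np.uint8(247), np.uint8(247), np.uint8(247), np.uint8(244), np.uint8(205), np.uint8(161), np.uint8(148), np.uint8(150), np.uint8(150), np.uint8(149), np.uint8(150), np.uint8(155), np.uint8(150), np.uint8(147), np.uint8(143), np.uint8(145), np.uint8(148), np.uint8(149), np.uint8(145), np.uint8(147), np.uint8(145), np.uint8(136), np.uint8(128), np.uint8(124), np.uint8(115), np.uint8(104), np.uint8(98), np.uint8(99), np.uint8(100), np.uint8(101), np.uint8(100)]]
scene [0.55512338 0.06305639 0.104     ] spindle hue
spindle px 276.7857142857143 217.21428571428572 14 [0.56131331 0.07203317 0.122     ]
[[np.uint8(41), np.uint8(54), np.uint8(80), np.uint8(113), np.uint8(140), np.uint8(151), 
[... 303 characters left out ...]
uint8(130), np.uint8(130), np.uint8(129), np.uint8(129), np.uint8(129), np.uint8(129), np.uint8(130), np.uint8(128), np.uint8(129), np.uint8(127), np.uint8(126), np.uint8(126), np.uint8(123), np.uint8(120), np.uint8(132), np.uint8(159), np.uint8(175), np.uint8(178), np.uint8(173), np.uint8(159), np.uint8(128), np.uint8(86), np.uint8(65)]]
bed corners top z.012
[0.59939585 0.24500553]
[0.5194634  0.24153835]
[ 0.59437895 -0.03953715]
[ 0.51511887 -0.03690729]
plate end mid, weld mid z.022
[0.59200237 0.2361801 ]
[0.52919006 0.23353393]
[0.58900339 0.15576784]
[0.52920053 0.15395344]
scene plate end
[0.53583944 0.2351803 ]
[0.59215379 0.23390043]
[0.53114435 0.15808861]
[0.58732955 0.15577107]
```

Nut axis comes out at about (0.5575, 0.068): the spindle in two views agrees with the bed corners, and bed size measures 283 x 80 as given. Jig yaw is about -0.017, the line is at about 2.5 rad, so there are about 10 rad to go. Next I shut the jaws and move to a stand-off at the far (+x) side of the nut.

```bash
python3 -m crank '{"dp":[[-1.3,1.8,0],[-2.6,3.7,0],[-2.7,3.7,0],[-2.7,3.7,0],[-2.7,3.7,0],[-2.7,3.7,0],[-2.7,3.7,0],[-2.7,3.7,0]],"delta_rot":[[0,0,0],[0,0,0],[0,0,0],[0,0,0],[0,0,0],[0,0,0],[0,0,0],[0,0,0]]}' 0 20; python3 -m crank '{"dp":[[-2.7,3.7,0],[-2.7,3.7,0],[-2.7,3.7,0],[-2.7,3.7,0],[-2.7,3.7,0],[-2.7,3.7,0],[-2.7,3.7,0],[-2.7,3.7,0]],"delta_rot":[[0,0,0.05],[0,0,0.05],[0,0,0.05],[0,0,0.05],[0,0,0.05],[0,0,0.05],[0,0,0.05],[0,0,0.05]]}'; python3 -c "
from h import *
s=ctrl.get_state();print(s['joint_positions'].round(3));M=R.from_rotvec(s['tool_rot']).as_matrix();print(M.round(3))"
```

```text
time: 0.95
position: [0.381, 0.3641, 0.2415]
tool_rot: [-2.483, -1.925, -0.0]
ft_force: [-0.1, 1.3, 0.2]
grip_width: 0.359
time: 1.75
position: [0.5594, 0.0471, 0.2414]
tool_rot: [-2.817, -1.391, -0.0]
ft_force: [1.3, -0.6, 0.0]
grip_width: 0.003
[-0.565  0.135  0.479  1.692 -0.064  1.329  0.842]
[[ 0.608  0.794  0.   ]
 [ 0.794 -0.608  0.   ]
 [ 0.    -0.    -1.   ]]
```

```bash
for i in 1 2; do python3 -m crank '{"dp":[[0,0,0],[0,0,0],[0,0,0],[0,0,0],[0,0,0],[0,0,0],[0,0,0],[0,0,0]],"delta_rot":[[0,0,0.149],[0,0,0.149],[0,0,0.149],[0,0,0.149],[0,0,0.149],[0,0,0.149],[0,0,0.149],[0,0,0.149]]}'; done
python3 - <<'E'
from h import *
s=ctrl.get_state();print(s['joint_positions'].round(3));M=R.from_rotvec(s['tool_rot']).as_matrix();print(M.round(3))
i=ctrl.camera_info('wrist');cv2.imwrite('pics/w1.png',ctrl.get_image('wrist'))
print(proj('wrist',[.5575,.068,.104],i),proj('wrist',[.5575,.068,.122],i),proj('wrist',[s['position'][0],s['position'][1],s['position'][2]-.019],i))
E
```

```text
time: 2.55
position: [0.5588, 0.0488, 0.2413]
tool_rot: [3.111, -0.437, -0.001]
ft_force: [0.9, 0.9, -0.0]
grip_width: 0.004
time: 3.35
position: [0.5588, 0.0488, 0.2413]
tool_rot: [2.329, -2.108, -0.001]
ft_force: [0.2, 0.6, -0.8]
grip_width: 0.003
[-0.727  0.144  0.657  1.698 -0.09   1.33  -1.525]
[[ 0.1   -0.995 -0.001]
 [-0.995 -0.1   -0.   ]
 [-0.     0.001 -1.   ]]
[259.62921711 199.45725853] [258.4052171  204.84643059] [278.8728479  254.83913437]
```

View pics/w1.png

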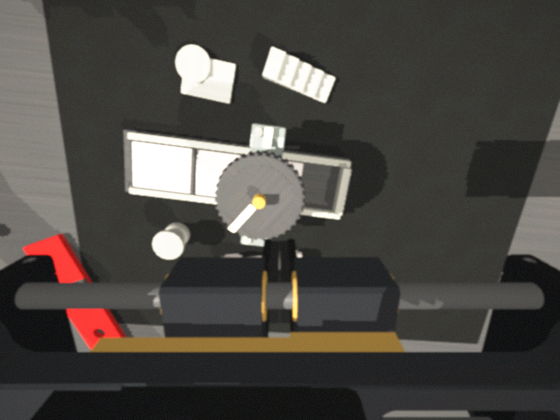

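Spindle at (259,202) and the nut's disc centred at ~(260,196); predicted (258,205) and (260,199.5), so the axis sits about 1–1.5 mm further in x: I'll use (0.559, 0.068). Now move out and go down beside the rim.

```bash
python3 -m crank '{"dp":[[-0.63,-2.57,0],[-0.64,-2.57,0],[-0.64,-2.57,0],[0,0,3.5],[0,0,4],[0,0,4],[0,0,2],[0,0,0]],"delta_rot":[[0,0,0],[0,0,0],[0,0,0],[0,0,0],[0,0,0],[0,0,0],[0,0,0],[0,0,0]]}'
python3 - <<'E'
from h import *
s=ctrl.get_state();print(s['joint_positions'].round(3),s['position'],s['ft_force'])
i=ctrl.camera_info('wrist');cv2.imwrite('pics/w2.png',ctrl.get_image('wrist'))
E
```

```text
time: 4.2
position: [0.6308, 0.0758, 0.1025]
tool_rot: [2.334, -2.094, -0.007]
ft_force: [-0.2, -0.5, -0.6]
grip_width: 0.003
[-0.642  0.445  0.612  1.662 -0.276  1.13  -1.418] [0.63078254 0.0757761  0.10251846] [-0.22106029 -0.50838265 -0.63578857]
```

View pics/w2.png

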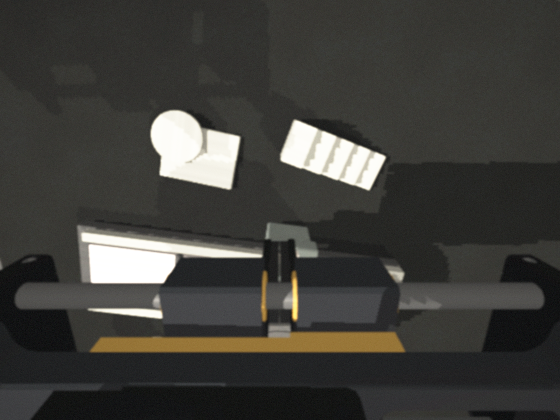

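```bash
python3 -m crank '{"dp":[[0,0.3,-0.3],[0,0.3,0],[0,0.2,0],[0,0.2,0],[0,0.1,0],[0,0.1,0],[0,0.1,0],[0,0,0]],"delta_rot":[[0,0,0],[0,0,0],[0,0,0],[0,0,0],[0,0,0],[0,0,0],[0,0,0],[0,0,0]]}'; python3 -m crank '{"dp":[[0,0.1,0],[0,0.05,0],[0,0.05,0],[0,0.05,0],[0,0.05,0],[0,0,0],[0,0,0],[0,0,0]],"delta_rot":[[0,0,0],[0,0,0],[0,0,0],[0,0,0],[0,0,0],[0,0,0],[0,0,0],[0,0,0]]}'
```

```text
time: 5.05
position: [0.6206, 0.0746, 0.1095]
tool_rot: [2.336, -2.101, -0.0]
ft_force: [0.8, 0.3, -0.7]
grip_width: 0.007
time: 5.85
position: [0.6178, 0.0742, 0.1096]
tool_rot: [-2.336, 2.101, 0.0]
ft_force: [0.4, -0.6, 0.4]
grip_width: 0.002
```

```bash
python3 -m crank '{"dp":[[0,0.1,0.2],[0,0.05,0],[0,0.05,0],[0,0.05,0],[0,0.05,0],[0,0,0],[0,0,0],[0,0,0]],"delta_rot":[[0,0,0],[0,0,0],[0,0,0],[0,0,0],[0,0,0],[0,0,0],[0,0,0],[0,0,0]]}'
```

```text
time: 6.65
position: [0.6151, 0.0739, 0.1077]
tool_rot: [-2.335, 2.1, -0.001]
ft_force: [1.9, 0.2, -1.0]
grip_width: 0.006
```

```bash
python3 -m crank '{"dp":[[0,0.05,0],[0,0.05,0],[0,0.05,0],[0,0,0],[0,0,0],[0,0,0],[0,0,0],[0,0,0]],"delta_rot":[[0,0,0],[0,0,0],[0,0,0],[0,0,0],[0,0,0],[0,0,0],[0,0,0],[0,0,0]]}'
```

```text
time: 7.45
position: [0.6147, 0.0739, 0.1079]
tool_rot: [-2.334, 2.099, -0.004]
ft_force: [6.5, -0.2, -3.3]
grip_width: 0.005
```

Contact found at TCP x≈0.615 (radius 56 mm, as expected). I'll press a little more and roll a first 0.7 rad.

```bash
python3 -m crank '{"dp":[[0,0.15,0],[-0.535,0.027,0],[-0.535,0.027,0],[-0.535,0.027,0],[-0.535,0.027,0],[-0.535,0.027,0],[-0.535,0.027,0],[-0.535,0.027,0]],"delta_rot":[[0,0,0],[0,0,-0.1],[0,0,-0.1],[0,0,-0.1],[0,0,-0.1],[0,0,-0.1],[0,0,-0.1],[0,0,-0.1]]}'
python3 - <<'E'
from h import *
s=ctrl.get_state();p=s['position'][:2]-[.5595,.068];print(np.hypot(*p),np.arctan2(p[1],p[0]));M=R.from_rotvec(s['tool_rot']).as_matrix();print(np.arctan2(M[1,1],M[0,1])+np.pi)
cv2.imwrite('pics/s3.png',ctrl.get_image('scene'))
im=cv2.imread('pics/s3.png');crop(im,220,180,140,120,5,'pics/s3c.png')
cv2.imwrite('pics/t3.png',ctrl.get_image('top'))
im=cv2.imread('pics/t3.png');crop(im,200,140,140,120,5,'pics/t3c.png')
E
```

```text
time: 8.25
position: [0.598, 0.1086, 0.108]
tool_rot: [-2.914, 1.163, -0.008]
ft_force: [8.9, 3.7, -6.4]
grip_width: 0.006
0.05592810449102892 0.8118773992121283
0.8109895224737969
```

View pics/t3c.png

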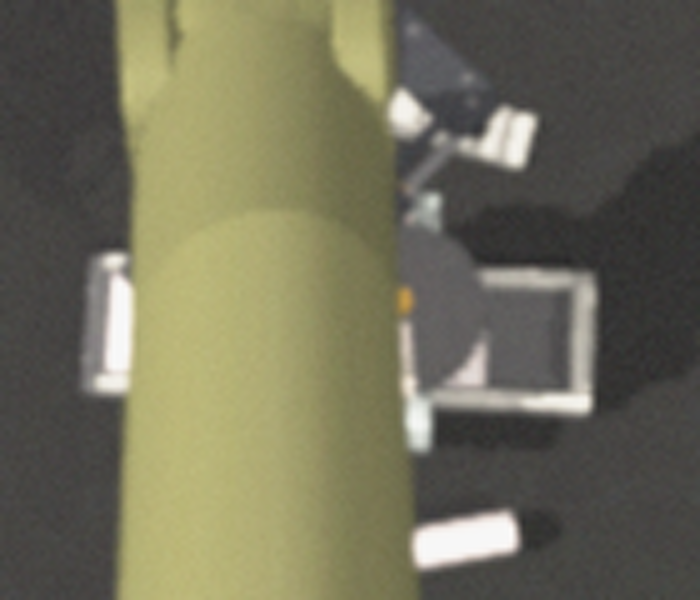

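View pics/s3c.png

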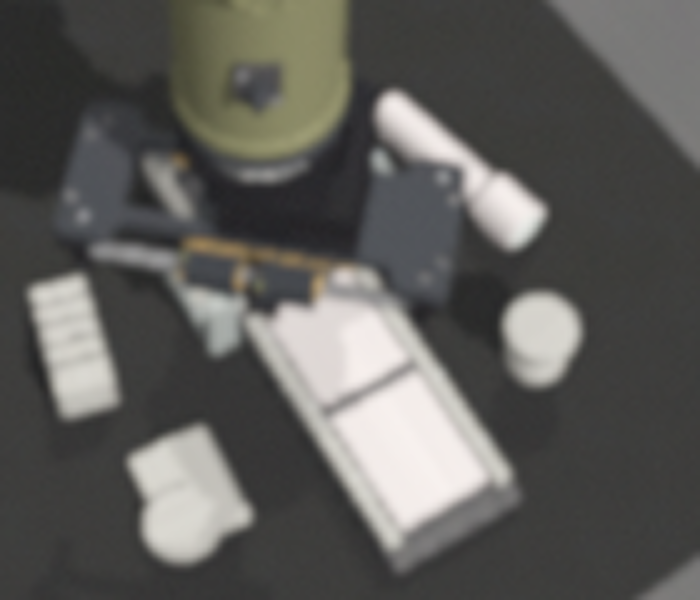

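The line (now ~(405,355) in the top crop) has turned to roughly straight down, so the nut follows the finger without slip. Continuing.

```bash
cat > st.py <<'E'
from h import *
s=ctrl.get_state();p=s['position'][:2]-[.5595,.068];M=R.from_rotvec(s['tool_rot']).as_matrix()
f=s['ft_force'];ph=np.arctan2(p[1],p[0]);print('r %.4f phi %.3f toolphi %.3f z %.4f'%(np.hypot(*p),ph,np.arctan2(M[1,1],M[0,1])+np.pi,s['position'][2]),'Frad %.1f Ftan(ccw) %.1f'%(f[0]*np.cos(ph)+f[1]*np.sin(ph),-f[0]*np.sin(ph)+f[1]*np.cos(ph)),s['joint_positions'].round(2),s['time'],'tilt z',M[:,2].round(3))
E
python3 -m crank '{"dp":[[-0.535,0.027,0],[-0.535,0.027,0],[-0.535,0.027,0],[-0.535,0.027,0],[-0.535,0.027,0],[-0.535,0.027,0],[-0.535,0.027,0],[-0.535,0.027,0]],"delta_rot":[[0,0,-0.1],[0,0,-0.1],[0,0,-0.1],[0,0,-0.1],[0,0,-0.1],[0,0,-0.1],[0,0,-0.1],[0,0,-0.1]]}'; python3 st.py
```

```text
time: 9.15
position: [0.5565, 0.125, 0.1078]
tool_rot: [-3.137, -0.065, -0.002]
ft_force: [2.2, 6.3, -2.2]
grip_width: 0.006
r 0.0571 phi 1.624 toolphi 1.612 z 0.1078 Frad 6.2 Ftan(ccw) -2.6 [-0.58  0.26  0.36  1.82 -0.11  1.07 -0.14] 9.15 tilt z [ 0.001  0.004 -1.   ]
```

```bash
python3 -m crank '{"dp":[[-0.535,0.12,0],[-0.535,0.027,0],[-0.535,0.027,0],[-0.535,0.027,0],[-0.535,0.027,0],[-0.535,0.027,0],[-0.535,0.027,0],[-0.535,0.027,0]],"delta_rot":[[0,0,-0.1],[0,0,-0.1],[0,0,-0.1],[0,0,-0.1],[0,0,-0.1],[0,0,-0.1],[0,0,-0.1],[0,0,-0.1]]}'; python3 st.py
```

```text
time: 9.95
position: [0.5166, 0.1063, 0.1075]
tool_rot: [-2.863, -1.281, 0.003]
ft_force: [-2.7, 6.2, 0.7]
grip_width: 0.004
r 0.0575 phi 2.412 toolphi 2.412 z 0.1075 Frad 6.2 Ftan(ccw) -2.8 [-0.5   0.17  0.27  1.92 -0.06  1.06  0.64] 9.95 tilt z [-0.004  0.004 -1.   ]
```

```bash
python3 -m crank '{"dp":[[-0.535,0.09,0],[-0.535,0.027,0],[-0.535,0.027,0],[-0.535,0.027,0],[-0.535,0.027,0],[-0.535,0.027,0],[-0.535,0.027,0],[-0.535,0.027,0]],"delta_rot":[[0,0,-0.1],[0,0,-0.1],[0,0,-0.1],[0,0,-0.1],[0,0,-0.1],[0,0,-0.1],[0,0,-0.1],[0,0,-0.1]]}'; sed -i 's/.5595,.068/.5587,.069/' st.py; python3 st.py
```

```text
time: 10.75
position: [0.5022, 0.0644, 0.1073]
tool_rot: [-2.138, -2.293, 0.006]
ft_force: [-6.2, 3.2, 4.3]
grip_width: 0.007
r 0.0567 phi -3.061 toolphi 3.211 z 0.1073 Frad 5.9 Ftan(ccw) -3.6 [-0.4   0.13  0.24  1.97 -0.04  1.05  1.5 ] 10.75 tilt z [-0.007  0.001 -1.   ]
```

```bash
python3 -m crank '{"dp":[[-0.535,0.06,0],[-0.535,0.027,0],[-0.535,0.027,0],[-0.535,0.027,0],[-0.535,0.027,0],[-0.535,0.027,0],[-0.535,0.027,0],[-0.535,0.027,0]],"delta_rot":[[0,0,-0.1],[0,0,-0.1],[0,0,-0.1],[0,0,-0.1],[0,0,-0.1],[0,0,-0.1],[0,0,-0.1],[0,0,-0.1]]}'; python3 st.py;  python3 - <<'E'
from h import *
for n in ('scene','wrist'):
  cv2.imwrite(f'pics/{n}4.png',ctrl.get_image(n))
im=cv2.imread('pics/scene4.png');crop(im,220,180,140,120,5,'pics/s4c.png')
E
```

```text
time: 11.55
position: [0.5221, 0.0252, 0.1068]
tool_rot: [-1.079, -2.945, 0.004]
ft_force: [-2.8, 0.0, 0.4]
grip_width: 0.005
r 0.0571 phi -2.267 toolphi 4.010 z 0.1068 Frad 1.8 Ftan(ccw) -2.2 [-0.29  0.17  0.21  1.93 -0.04  1.06  2.37] 11.55 tilt z [-0.006 -0.001 -1.   ]
```

View pics/s4c.png

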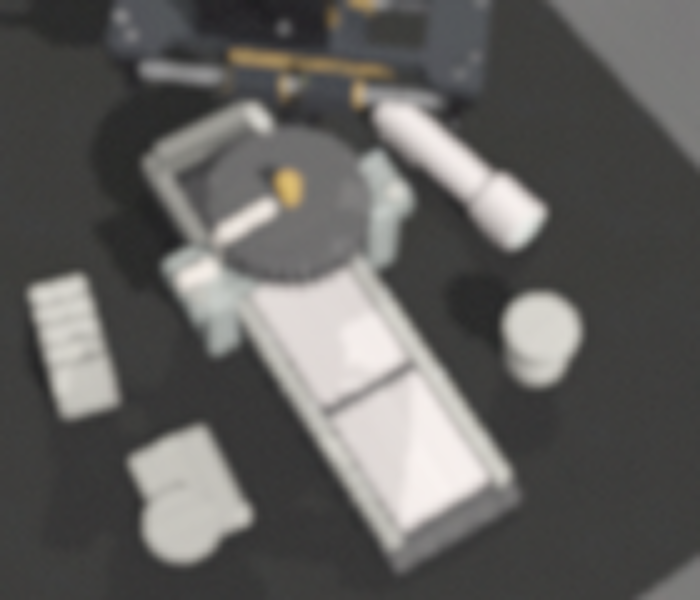

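View pics/wrist4.png

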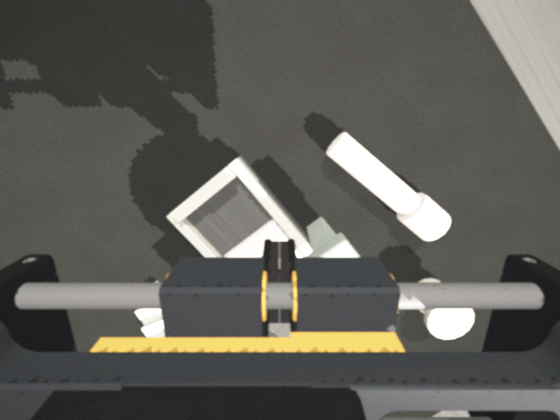

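Line in the scene crop now runs from (275,203) to (218,240), close to the pointer bar at (200,272), i.e. near the first arrival. Computing the angle.

```bash
cat > ang.py <<'E'
from h import *
import sys
# fit white line on nut in scene view: near-white px inside disc radius 10..42mm around axis on z=.104
def ang(n,im,ax=(.559,.0685),th=185,info=None,rmin=.012,rmax=.041,show=True):
    i=info or ctrl.camera_info(n);g=im.min(axis=2).astype(float)
    c=proj(n,[*ax,.104],i);P=[];W=[]
    for v in range(int(c[1])-60,int(c[1])+60):
        for u in range(int(c[0])-60,int(c[0])+60):
            if 0<=v<420 and 0<=u<560 and g[v,u]>th:
                p=ray(n,u,v,.104,i)[:2]-np.array(ax);r=np.hypot(*p)
                if rmin<r<rmax:P.append(p);W.append(g[v,u]-th+10)
    P=np.array(P);W=np.array(W);m=(P*W[:,None]).sum(0)/W.sum()
    l=cv2.fitLine(P.astype(np.float32),cv2.DIST_L2,0,.001,.001).ravel();d=l[:2]*np.sign(l[:2]@m)
    off=(l[2]*d[1]-l[3]*d[0])
    return len(P),'centroid ang %.3f  fit ang %.3f lateral off(mm) %.1f'%(np.arctan2(m[1],m[0]),np.arctan2(d[1],d[0]),off*1000)
if __name__=='__main__':
    n,f=sys.argv[1:3];print(ang(n,cv2.imread(f),th=float(sys.argv[3])))
E
for t in 150 170 190 210; do python3 ang.py scene pics/scene4.png $t; done; for t in 190 210 230; do python3 ang.py top pics/top0.png $t;python3 ang.py scene pics/scene0.png $t; done
python3 - <<'E'
from h import *
c=np.array([.559,.0685])
for n,p in(('top',(200+405/5,140+206/5)),('scene',(220+198/5,180+272/5))):
    w=ray(n,*p,.072)[:2];print(w,w-c,np.arctan2(*(w-c)[::-1]))
E
```

```text
(47, 'centroid ang -0.000  fit ang 0.007 lateral off(mm) 0.3')
(37, 'centroid ang 0.000  fit ang 0.058 lateral off(mm) 1.6')
(27, 'centroid ang 0.004  fit ang 0.058 lateral off(mm) 1.4')
(17, 'centroid ang 0.003  fit ang 0.029 lateral off(mm) 0.7')
(51, 'centroid ang 2.556  fit ang 2.494 lateral off(mm) -1.7')
(36, 'centroid ang 2.585  fit ang 2.503 lateral off(mm) -2.1')
(45, 'centroid ang 2.555  fit ang 2.488 lateral off(mm) -1.6')
(32, 'centroid ang 2.588  fit ang 2.556 lateral off(mm) -1.0')
(38, 'centroid ang 2.559  fit ang 2.490 lateral off(mm) -1.9')
(13, 'centroid ang 2.584  fit ang 2.516 lateral off(mm) -1.8')
[0.61637472 0.06529322] [ 0.05737472 -0.00320678] -0.05583377796821827
[0.61437575 0.06826092] [ 0.05537575 -0.00023908] -0.004317462256658967
```

The nut is at ~6.28–6.30 (line at the pointer for the first time). About one turn remains, so I back off radially, orbit back 3.2 rad clear of the rim and roll again.

```bash
python3 -m crank '{"dp":[[0,-1.3,0],[0.95,0.066,0],[0.95,0.066,0],[0.95,0.066,0],[0.95,0.066,0],[0.95,0.066,0],[0.95,0.066,0],[0.95,0.066,0]],"delta_rot":[[0,0,0],[0,0,0.14],[0,0,0.14],[0,0,0.14],[0,0,0.14],[0,0,0.14],[0,0,0.14],[0,0,0.14]]}'; python3 st.py; python3 -m crank '{"dp":[[0.95,0.066,0],[0.95,0.066,0],[0.95,0.066,0],[0.95,0.066,0],[0.95,0.066,0],[0.95,0.066,0],[0.95,0.066,0],[0.95,0.066,0]],"delta_rot":[[0,0,0.14],[0,0,0.14],[0,0,0.14],[0,0,0.14],[0,0,0.14],[0,0,0.14],[0,0,0.14],[0,0,0.14]]}'; python3 st.py
```

```text
time: 12.45
position: [0.4919, 0.0755, 0.1079]
tool_rot: [-2.354, -2.08, -0.001]
ft_force: [-1.1, 0.4, 0.1]
grip_width: 0.003
r 0.0671 phi 3.044 toolphi 3.018 z 0.1079 Frad 1.1 Ftan(ccw) -0.3 [-0.42  0.11  0.23  1.99 -0.03  1.05  1.27] 12.45 tilt z [ 0.  0. -1.]
time: 13.25
position: [0.5376, 0.132, 0.1079]
tool_rot: [-3.099, -0.512, -0.0]
ft_force: [-0.6, -0.3, 0.3]
grip_width: 0.007
r 0.0665 phi 1.894 toolphi 1.898 z 0.1079 Frad -0.1 Ftan(ccw) 0.7 [-0.54  0.23  0.28  1.86 -0.07  1.06  0.1 ] 13.25 tilt z [ 0.  0. -1.]
```

```bash
python3 -m crank '{"dp":[[0.95,0.066,0],[0.95,0.066,0],[0.95,0.066,0],[0.95,0.066,0],[0.95,0.066,0],[0.95,0.066,0],[0.95,0.066,0],[0.95,0.066,0]],"delta_rot":[[0,0,0.14],[0,0,0.14],[0,0,0.14],[0,0,0.14],[0,0,0.14],[0,0,0.14],[0,0,0.14],[0,0,0]]}'; python3 st.py; python3 ang.py scene pics/scene4.png 170; python3 -c "
from h import *
cv2.imwrite('pics/s5.png',ctrl.get_image('scene'));crop(cv2.imread('pics/s5.png'),220,180,140,120,5,'pics/s5c.png')"
```

```text
time: 14.05
position: [0.6083, 0.1156, 0.1078]
tool_rot: [-2.979, 0.998, -0.0]
ft_force: [0.3, -0.0, -0.4]
grip_width: 0.006
r 0.0681 phi 0.754 toolphi 0.924 z 0.1078 Frad 0.2 Ftan(ccw) -0.2 [-0.58  0.37  0.43  1.7  -0.17  1.11 -0.75] 14.05 tilt z [ 0.  0. -1.]
(37, 'centroid ang 0.000  fit ang 0.058 lateral off(mm) 1.6')
```

View pics/s5c.png

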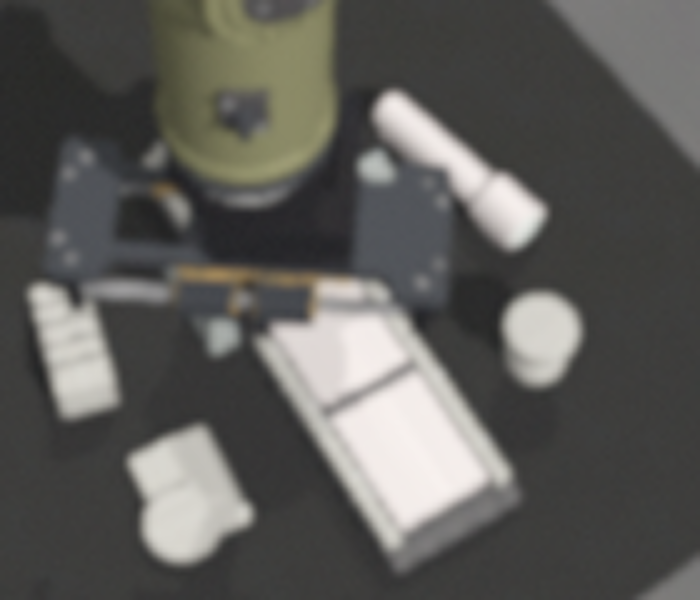

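```bash
python3 -m crank '{"dp":[[0,0.2,0],[0,0.2,0],[0,0.3,0],[0,0.2,0],[0,0.15,0],[0,0.1,0],[0,0.1,0],[0,0.1,0]],"delta_rot":[[0,0,0.08],[0,0,0.08],[0,0,0],[0,0,0],[0,0,0],[0,0,0],[0,0,0],[0,0,0]]}'; python3 st.py
```

```text
time: 14.9
position: [0.5996, 0.107, 0.1078]
tool_rot: [-2.889, 1.229, -0.002]
ft_force: [2.3, 2.0, -0.5]
grip_width: 0.007
r 0.0558 phi 0.748 toolphi 0.767 z 0.1078 Frad 3.1 Ftan(ccw) -0.1 [-0.6   0.35  0.46  1.73 -0.17  1.1  -0.89] 14.9 tilt z [ 0.002  0.001 -1.   ]
```

```bash
sed -i 's/.5587,.069/.5583,.0685/' st.py
python3 -m crank '{"dp":[[0,0.15,0],[-0.535,0.027,0],[-0.535,0.027,0],[-0.535,0.027,0],[-0.535,0.027,0],[-0.535,0.027,0],[-0.535,0.027,0],[-0.535,0.027,0]],"delta_rot":[[0,0,0],[0,0,-0.1],[0,0,-0.1],[0,0,-0.1],[0,0,-0.1],[0,0,-0.1],[0,0,-0.1],[0,0,-0.1]]}'; python3 st.py
python3 -m crank '{"dp":[[-0.535,0.067,0],[-0.535,0.027,0],[-0.535,0.027,0],[-0.535,0.027,0],[-0.535,0.027,0],[-0.535,0.027,0],[-0.535,0.027,0],[-0.535,0.027,0]],"delta_rot":[[0,0,-0.1],[0,0,-0.1],[0,0,-0.1],[0,0,-0.1],[0,0,-0.1],[0,0,-0.1],[0,0,-0.1],[0,0,-0.1]]}'; python3 st.py
```

```text
time: 15.7
position: [0.5657, 0.1239, 0.1081]
tool_rot: [-3.135, 0.155, -0.004]
ft_force: [2.9, 5.4, -0.9]
grip_width: 0.003
r 0.0559 phi 1.437 toolphi 1.472 z 0.1081 Frad 5.7 Ftan(ccw) -2.1 [-0.56  0.28  0.35  1.8  -0.11  1.07 -0.27] 15.7 tilt z [ 0.003  0.003 -1.   ]
time: 16.5
position: [0.5237, 0.112, 0.1079]
tool_rot: [-2.946, -1.078, -0.0]
ft_force: [-2.0, 6.7, 1.7]
grip_width: 0.004
r 0.0556 phi 2.242 toolphi 2.273 z 0.1079 Frad 6.5 Ftan(ccw) -2.6 [-0.49  0.19  0.25  1.9  -0.06  1.06  0.49] 16.5 tilt z [-0.001  0.004 -1.   ]
```

```bash
python3 -m crank '{"dp":[[-0.535,0.06,0],[-0.535,0.027,0],[-0.535,0.027,0],[-0.535,0.027,0],[-0.535,0.027,0],[-0.535,0.027,0],[-0.535,0.027,0],[-0.535,0.027,0]],"delta_rot":[[0,0,-0.1],[0,0,-0.1],[0,0,-0.1],[0,0,-0.1],[0,0,-0.1],[0,0,-0.1],[0,0,-0.1],[0,0,-0.1]]}'; python3 st.py
python3 -m crank '{"dp":[[-0.535,0.08,0],[-0.535,0.027,0],[-0.535,0.027,0],[-0.535,0.027,0],[-0.535,0.027,0],[-0.535,0.027,0],[-0.535,0.027,0],[-0.535,0.027,0]],"delta_rot":[[0,0,-0.1],[0,0,-0.1],[0,0,-0.1],[0,0,-0.1],[0,0,-0.1],[0,0,-0.1],[0,0,-0.1],[0,0,-0.1]]}'; python3 st.py
python3 -c "
from h import *
cv2.imwrite('pics/s6.png',ctrl.get_image('scene'));crop(cv2.imread('pics/s6.png'),220,180,140,120,5,'pics/s6c.png')"
for t in 150 170 190;do python3 ang.py scene pics/s6.png $t;done
```

```text
time: 17.3
position: [0.5031, 0.0727, 0.1072]
tool_rot: [-2.294, -2.139, 0.005]
ft_force: [-5.6, 3.6, 3.7]
grip_width: 0.003
r 0.0553 phi 3.065 toolphi 3.072 z 0.1072 Frad 5.9 Ftan(ccw) -3.2 [-0.39  0.14  0.21  1.96 -0.04  1.05  1.34] 17.3 tilt z [-0.006  0.001 -1.   ]
time: 18.1
position: [0.5171, 0.031, 0.1066]
tool_rot: [-1.282, -2.862, 0.005]
ft_force: [-3.7, 0.2, 1.1]
grip_width: 0.008
r 0.0557 phi -2.403 toolphi 3.870 z 0.1066 Frad 2.7 Ftan(ccw) -2.6 [-0.28  0.16  0.19  1.94 -0.03  1.06  2.22] 18.1 tilt z [-0.006 -0.001 -1.   ]
(45, 'centroid ang -3.064  fit ang -3.121 lateral off(mm) -1.2')
(37, 'centroid ang -3.059  fit ang -3.139 lateral off(mm) -2.3')
(28, 'centroid ang -3.065  fit ang -3.110 lateral off(mm) -1.1')
```

View pics/s6c.png

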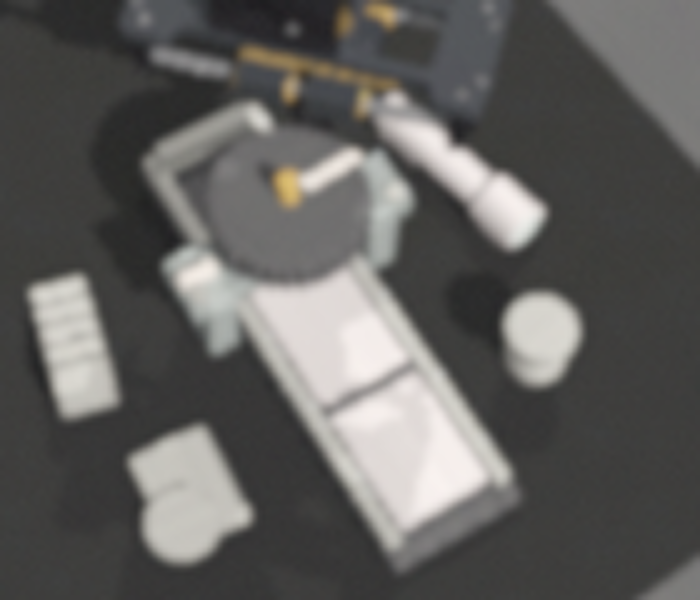

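Line at about -3.1 rad (≈9.47); it moved as much as the finger. Same return, then a last stroke.

```bash
python3 -m crank '{"dp":[[0,-1.3,0],[0.95,0.066,0],[0.95,0.066,0],[0.95,0.066,0],[0.95,0.066,0],[0.95,0.066,0],[0.95,0.066,0],[0.95,0.066,0]],"delta_rot":[[0,0,0],[0,0,0.14],[0,0,0.14],[0,0,0.14],[0,0,0.14],[0,0,0.14],[0,0,0.14],[0,0,0.14]]}'; python3 st.py; python3 -m crank '{"dp":[[0.95,0.066,0],[0.95,0.066,0],[0.95,0.066,0],[0.95,0.066,0],[0.95,0.066,0],[0.95,0.066,0],[0.95,0.066,0],[0.95,0.066,0]],"delta_rot":[[0,0,0.14],[0,0,0.14],[0,0,0.14],[0,0,0.14],[0,0,0.14],[0,0,0.14],[0,0,0.14],[0,0,0.14]]}'; python3 st.py
python3 -m crank '{"dp":[[0.95,0.066,0],[0.95,0.066,0],[0.95,0.066,0],[0.95,0.066,0],[0.95,0.066,0],[0.95,0.066,0],[0.95,0.066,0],[0,0.2,0]],"delta_rot":[[0,0,0.14],[0,0,0.14],[0,0,0.14],[0,0,0.14],[0,0,0.14],[0,0,0.14],[0,0,0.14],[0,0,0]]}'; python3 st.py
```

```text
time: 18.95
position: [0.4948, 0.0854, 0.1079]
tool_rot: [2.494, 1.909, 0.001]
ft_force: [0.6, 0.1, -0.4]
grip_width: 0.003
r 0.0657 phi 2.882 toolphi 2.877 z 0.1079 Frad -0.5 Ftan(ccw) -0.3 [-0.41  0.12  0.2   1.98 -0.03  1.05  1.11] 18.95 tilt z [ 0.001  0.    -1.   ]
time: 19.75
position: [0.5479, 0.135, 0.1079]
tool_rot: [-3.128, -0.293, -0.001]
ft_force: [0.9, 0.3, -0.1]
grip_width: 0.005
r 0.0673 phi 1.726 toolphi 1.758 z 0.1079 Frad 0.2 Ftan(ccw) -0.9 [-0.53  0.25  0.27  1.84 -0.07  1.07 -0.04] 19.75 tilt z [ 0.001  0.    -1.   ]
time: 20.55
position: [0.6084, 0.1134, 0.1079]
tool_rot: [2.9, -1.207, 0.003]
ft_force: [-0.0, 0.3, 1.3]
grip_width: 0.002
r 0.0673 phi 0.730 toolphi 0.782 z 0.1079 Frad 0.2 Ftan(ccw) 0.2 [-0.58  0.37  0.43  1.7  -0.17  1.1  -0.89] 20.55 tilt z [ 0.001 -0.001 -1.   ]
```

```bash
python3 -m crank '{"dp":[[0,0.25,0],[0,0.25,0],[0,0.2,0],[0,0.15,0],[0,0.1,0],[0,0.1,0],[0,0.1,0],[0,0,0]],"delta_rot":[[0,0,0.03],[0,0,0],[0,0,0],[0,0,0],[0,0,0],[0,0,0],[0,0,0],[0,0,0]]}'; python3 st.py
```

```text
time: 21.35
position: [0.5997, 0.1075, 0.1077]
tool_rot: [-2.884, 1.244, -0.001]
ft_force: [0.9, 0.0, 0.2]
grip_width: 0.003
r 0.0569 phi 0.755 toolphi 0.756 z 0.1077 Frad 0.7 Ftan(ccw) -0.6 [-0.58  0.35  0.43  1.73 -0.16  1.1  -0.91] 21.35 tilt z [ 0.001  0.001 -1.   ]
```

```bash
python3 -m crank '{"dp":[[0,0.2,0],[0,0.12,0],[-0.535,0.027,0],[-0.535,0.027,0],[-0.535,0.027,0],[-0.535,0.027,0],[-0.535,0.027,0],[-0.535,0.027,0]],"delta_rot":[[0,0,0],[0,0,0],[0,0,-0.1],[0,0,-0.1],[0,0,-0.1],[0,0,-0.1],[0,0,-0.1],[0,0,-0.1]]}'; python3 st.py
python3 -m crank '{"dp":[[-0.535,0.067,0],[-0.535,0.027,0],[-0.535,0.027,0],[-0.535,0.027,0],[-0.535,0.027,0],[-0.535,0.027,0],[-0.535,0.027,0],[-0.535,0.027,0]],"delta_rot":[[0,0,-0.1],[0,0,-0.1],[0,0,-0.1],[0,0,-0.1],[0,0,-0.1],[0,0,-0.1],[0,0,-0.1],[0,0,-0.1]]}'; python3 st.py
python3 -m crank '{"dp":[[-0.535,0.06,0],[-0.535,0.027,0],[-0.535,0.027,0],[-0.535,0.027,0],[-0.535,0.027,0],[-0.535,0.027,0],[-0.535,0.027,0],[-0.535,0.027,0]],"delta_rot":[[0,0,-0.1],[0,0,-0.1],[0,0,-0.1],[0,0,-0.1],[0,0,-0.1],[0,0,-0.1],[0,0,-0.1],[0,0,-0.1]]}'; python3 st.py
```

```text
time: 22.15
position: [0.5707, 0.123, 0.1082]
tool_rot: [-3.121, 0.328, -0.005]
ft_force: [4.6, 4.9, -1.3]
grip_width: 0.003
r 0.0559 phi 1.347 toolphi 1.361 z 0.1082 Frad 5.8 Ftan(ccw) -3.4 [-0.54  0.29  0.33  1.79 -0.11  1.08 -0.38] 22.15 tilt z [ 0.004  0.003 -1.   ]
time: 22.95
position: [0.5279, 0.1152, 0.108]
tool_rot: [-3.002, -0.914, -0.002]
ft_force: [-0.8, 5.3, 0.5]
grip_width: 0.005
r 0.0557 phi 2.148 toolphi 2.162 z 0.1080 Frad 4.9 Ftan(ccw) -2.2 [-0.47  0.2   0.23  1.89 -0.06  1.06  0.37] 22.95 tilt z [ 0.     0.003 -1.   ]
time: 23.75
position: [0.5038, 0.0789, 0.1077]
tool_rot: [-2.409, -2.01, 0.002]
ft_force: [-4.0, 3.2, 4.0]
grip_width: 0.008
r 0.0555 phi 2.953 toolphi 2.961 z 0.1077 Frad 4.5 Ftan(ccw) -2.4 [-0.38  0.14  0.19  1.96 -0.03  1.05  1.21] 23.75 tilt z [-0.003  0.002 -1.   ]
```

```bash
python3 -m crank '{"dp":[[-0.535,0.08,0],[-0.535,0.027,0],[-0.535,0.027,0],[-0.535,0.027,0],[-0.535,0.027,0],[-0.535,0.027,0],[-0.535,0.027,0],[0,0,0]],"delta_rot":[[0,0,-0.1],[0,0,-0.1],[0,0,-0.1],[0,0,-0.1],[0,0,-0.1],[0,0,-0.1],[0,0,-0.1],[0,0,0]]}'; python3 st.py
python3 -c "
from h import *
cv2.imwrite('pics/s7.png',ctrl.get_image('scene'));crop(cv2.imread('pics/s7.png'),220,180,140,120,5,'pics/s7c.png')"
for t in 150 170 190;do python3 ang.py scene pics/s7.png $t;done
```

```text
time: 24.55
position: [0.5106, 0.0399, 0.1073]
tool_rot: [-1.583, -2.711, 0.004]
ft_force: [-4.0, -1.4, 1.5]
grip_width: 0.006
r 0.0556 phi -2.601 toolphi 3.655 z 0.1073 Frad 4.1 Ftan(ccw) -0.8 [-0.29  0.14  0.17  1.95 -0.03  1.05  1.98] 24.55 tilt z [-0.003 -0.001 -1.   ]
(47, 'centroid ang -0.213  fit ang -0.137 lateral off(mm) 2.0')
(40, 'centroid ang -0.212  fit ang -0.125 lateral off(mm) 2.2')
(26, 'centroid ang -0.216  fit ang -0.141 lateral off(mm) 2.0')
```

View pics/s7c.png

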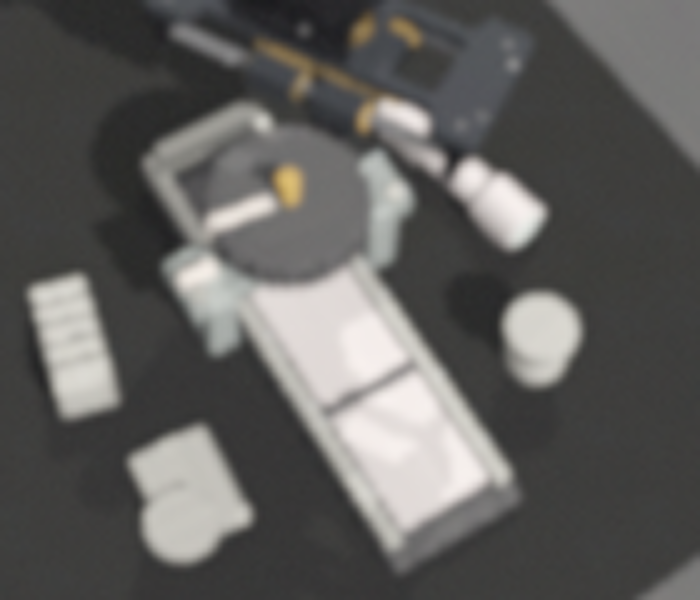

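```bash
cat > ax.py <<'E'
from h import *
from scipy.optimize import least_squares
I=ctrl.camera_info('scene')
def pts(f,ax,th=150):
    g=cv2.imread(f).min(axis=2).astype(float);c=proj('scene',[*ax,.104],I);P=[];W=[]
    for v in range(int(c[1])-40,int(c[1])+40):
        for u in range(int(c[0])-40,int(c[0])+40):
            if g[v,u]>135:
                p=ray('scene',u,v,.104,I)[:2];r=np.hypot(*(p-ax))
                if .014<r<.040:P.append(p);W.append(min(g[v,u]-130,100))
    return np.array(P),np.array(W)
fs=['pics/scene0.png','pics/scene4.png','pics/s6.png','pics/s7.png']
import sys;fs+=sys.argv[1:]
ax0=np.array([.559,.0675]);D=[pts(f,ax0) for f in fs]
C=[(p*w[:,None]).sum(0)/w.sum() for p,w in D]
L=[]
for p,w in D:
    c=(p*w[:,None]).sum(0)/w.sum();q=(p-c)*np.sqrt(w)[:,None];d=np.linalg.svd(q)[2][0]
    L.append((c,d))
def res(a):return [((a-c)[0]*d[1]-(a-c)[1]*d[0])*1e3 for c,d in L]
s=least_squares(res,ax0);print('axis',s.x,'res mm',np.round(s.fun,2))
for f,(c,d) in zip(fs,L):
    m=c-s.x;d=d*np.sign(d@m);m2=c-ax0;print(f,'fit %.3f centroid %.3f centroid(ax0) %.3f'%(np.arctan2(d[1],d[0]),np.arctan2(m[1],m[0]),np.arctan2(m2[1],m2[0])))
# pointer
for f in fs[:2]+fs[2:]:
    im=cv2.imread(f);g=im.min(axis=2).astype(float);P=[];W=[]
    for v in range(228,242):
        for u in range(250,268):
            p=ray('scene',u,v,.072,I)[:2]
            if g[v,u]>200:P.append(p);W.append(g[v,u]-190)
    P=np.array(P);W=np.array(W)
    if len(P)>3:
        c=(P*W[:,None]).sum(0)/W.sum();q=(P-c)*np.sqrt(W)[:,None];d=np.linalg.svd(q)[2][0];d*=np.sign(d[0])
        print(f,len(P),'pointer',c,'dir %.3f'%np.arctan2(d[1],d[0]),'bearing %.3f'%np.arctan2(*(c-s.x)[::-1]), np.hypot(*(c-s.x)))
E
python3 ax.py
```

```text
axis [0.5556504  0.06704116] res mm [-0.07  0.2   0.   -0.27]
pics/scene0.png fit 2.469 centroid 2.467 centroid(ax0) 2.559
pics/scene4.png fit 0.045 centroid 0.052 centroid(ax0) 0.041
pics/s6.png fit -3.111 centroid -3.112 centroid(ax0) -3.098
pics/s7.png fit -0.130 centroid -0.139 centroid(ax0) -0.174
pics/scene0.png 32 pointer [0.61578085 0.06839053] dir -0.330 bearing 0.022 0.06014558759263532
pics/scene4.png 27 pointer [0.61443093 0.06856673] dir -0.247 bearing 0.026 0.05880032615136838
pics/s6.png 27 pointer [0.61443002 0.06856729] dir -0.250 bearing 0.026 0.058799425499033414
pics/s7.png 27 pointer [0.61434264 0.06860458] dir -0.241 bearing 0.027 0.05871305487346138
```

Run:
```python
from h import *
# top view: rail/bed long edges
g=cv2.imread('pics/top0.png').min(axis=2).astype(float)
def cross(col,vs,th):
    a=[g[v,col] for v in vs]
    for k in range(len(a)-1):
        if (a[k]-th)*(a[k+1]-th)<=0 and a[k]!=a[k+1]:return vs[k]+(th-a[k])/(a[k+1]-a[k])*(vs[k+1]-vs[k])
for name,vs in(('upper',list(range(184,200))),('lower',list(range(230,212,-1)))):
    P=[]
    for u in list(range(222,256))+list(range(300,316)):
        v=cross(u,vs,120)
        if v:P.append(ray('top',u,v,.022)[:2])
    P=np.array(P);k=np.polyfit(P[:,1],P[:,0],1);r=P[:,0]-np.polyval(k,P[:,1]);ok=abs(r)<.002;k=np.polyfit(P[ok,1],P[ok,0],1)
    print(name,len(P),ok.sum(),'yaw %.4f'%-k[0],'x at y=.068: %.4f'%np.polyval(k,.068),r.std())
# scene: edges by LSD on upscaled crop
im=cv2.imread('pics/scene4.png');gr=cv2.cvtColor(im,cv2.COLOR_BGR2GRAY)[180:300,220:360];s=4
big=cv2.resize(gr,None,fx=s,fy=s,interpolation=cv2.INTER_CUBIC)
for l in cv2.createLineSegmentDetector().detect(big)[0][:,0]:
    a=ray('scene',220+(l[0]+.5)/s-.5,180+(l[1]+.5)/s-.5,.022);b=ray('scene',220+(l[2]+.5)/s-.5,180+(l[3]+.5)/s-.5,.022)
    d=(b-a)[:2];L=np.hypot(*d)
    if L>.045:
        if d[1]<0:d=-d
        print('L %.3f yaw %.3f'%(L,-np.arctan2(d[0],d[1])),a[:2].round(3),b[:2].round(3))
```

```text
upper 50 50 yaw -0.0376 x at y=.068: 0.5968 0.0005040925107085286
lower 50 49 yaw -0.0247 x at y=.068: 0.5152 0.004160713866523253
L 0.068 yaw 0.219 [0.422 0.08 ] [0.437 0.013]
L 0.082 yaw -0.268 [0.691 0.   ] [0.713 0.079]
L 0.146 yaw -0.027 [0.522 0.241] [0.518 0.095]
L 0.172 yaw -0.035 [0.598 0.078] [0.605 0.25 ]
L 0.079 yaw 0.199 [0.462 0.013] [0.446 0.091]
L 0.057 yaw -0.086 [0.653 0.183] [0.648 0.126]
L 0.083 yaw -0.261 [0.681 0.09 ] [0.659 0.01 ]
L 0.058 yaw 1.550 [0.592 0.235] [0.534 0.236]
L 0.055 yaw 1.535 [ 0.527 -0.043] [ 0.582 -0.045]
L 0.057 yaw 1.547 [0.589 0.152] [0.532 0.153]
L 0.057 yaw 1.545 [0.532 0.161] [0.589 0.159]
L 0.046 yaw 0.884 [ 0.563 -0.088] [ 0.528 -0.058]
L 0.061 yaw -0.024 [ 0.596 -0.037] [0.598 0.024]
L 0.047 yaw 0.892 [ 0.518 -0.068] [ 0.555 -0.098]
L 0.046 yaw -0.063 [0.587 0.024] [ 0.584 -0.022]
L 0.076 yaw 1.541 [0.605 0.252] [0.529 0.254]
L 0.143 yaw 0.029 [ 0.322 -0.002] [0.318 0.141]
L 0.064 yaw -0.031 [0.535 0.23 ] [0.533 0.166]
```

Jig yaw from its long and cross edges: about -0.028; line at about -0.135. So ~0.11 rad remain.

```bash
python3 -m crank '{"dp":[[-0.15,0.02,0],[-0.15,0.005,0],[-0.15,0.005,0],[-0.15,0.005,0],[0,0,0],[0,0,0],[0,0,0],[0,0,0]],"delta_rot":[[0,0,-0.028],[0,0,-0.028],[0,0,-0.028],[0,0,-0.028],[0,0,0],[0,0,0],[0,0,0],[0,0,0]]}'; python3 st.py
python3 -c "
from h import *
cv2.imwrite('pics/s8.png',ctrl.get_image('scene'));crop(cv2.imread('pics/s8.png'),240,195,70,60,10,'pics/s8c.png')"
python3 ax.py pics/s8.png
```

```text
time: 25.4
position: [0.5138, 0.0353, 0.1072]
tool_rot: [-1.432, -2.793, 0.005]
ft_force: [-5.2, -2.5, 4.6]
grip_width: 0.005
r 0.0555 phi -2.500 toolphi 3.765 z 0.1072 Frad 5.6 Ftan(ccw) -1.1 [-0.27  0.15  0.16  1.95 -0.03  1.05  2.1 ] 25.4 tilt z [-0.004 -0.001 -1.   ]
axis [0.55570053 0.06699117] res mm [-0.08  0.26  0.06 -0.22 -0.15]
pics/scene0.png fit 2.469 centroid 2.466 centroid(ax0) 2.559
pics/scene4.png fit 0.045 centroid 0.053 centroid(ax0) 0.041
pics/s6.png fit -3.111 centroid -3.114 centroid(ax0) -3.098
pics/s7.png fit -0.130 centroid -0.138 centroid(ax0) -0.174
pics/s8.png fit -0.043 centroid -0.048 centroid(ax0) -0.073
pics/scene0.png 32 pointer [0.61578085 0.06839053] dir -0.330 bearing 0.023 0.06009661106563144
pics/scene4.png 27 pointer [0.61443093 0.06856673] dir -0.247 bearing 0.027 0.05875152999495465
pics/s6.png 27 pointer [0.61443002 0.06856729] dir -0.250 bearing 0.027 0.05875062985336116
pics/s7.png 27 pointer [0.61434264 0.06860458] dir -0.241 bearing 0.028 0.05866429384110433
pics/s8.png 27 pointer [0.61436616 0.06863915] dir -0.248 bearing 0.028 0.05868877289769254
```

View pics/s8c.png

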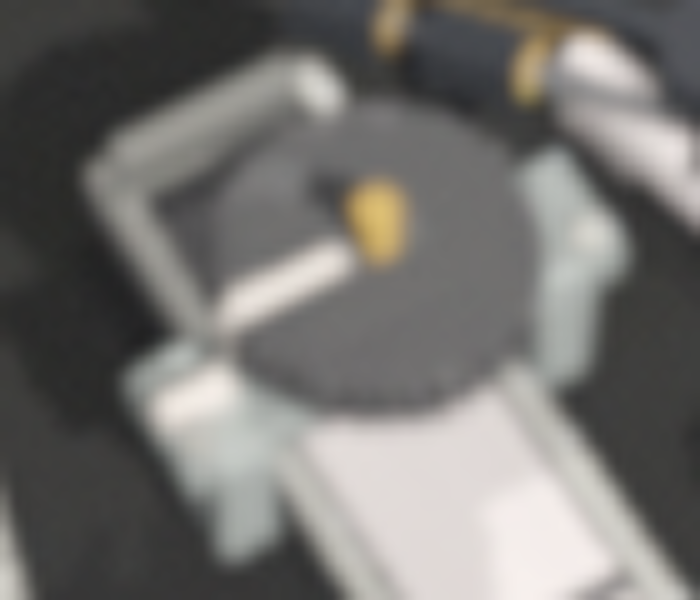

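Line runs (345,255)→(220,318), the pointer bar (155,418)→(240,380): nearly in line, the nut a hair short. Another 0.03 rad, then back off and look from above with the wrist camera.

```bash
python3 -m crank '{"dp":[[-0.09,0.004,0],[-0.09,0.004,0],[0,0,0],[0,0,0],[0,-0.3,0],[0,-1,0],[0,-1,0],[0,0,-1]],"delta_rot":[[0,0,-0.015],[0,0,-0.015],[0,0,0],[0,0,0],[0,0,0],[0,0,0],[0,0,0],[0,0,0]]}'; python3 st.py
python3 -m crank '{"dp":[[0,0,-3.5],[0,0,-4],[0,0,-4],[0,0,-3],[0,0,0],[0,0,0],[0,0,0],[0,0,0]],"delta_rot":[[0,0,0.14],[0,0,0.14],[0,0,0.14],[0,0,0.14],[0,0,0.14],[0,0,0.14],[0,0,0.14],[0,0,0.14]]}';python3 st.py
python3 -c "
from h import *
cv2.imwrite('pics/s9.png',ctrl.get_image('scene'))
cv2.imwrite('pics/w9.png',ctrl.get_image('wrist'))
cv2.imwrite('pics/t9.png',ctrl.get_image('top'))
"
python3 ax.py pics/s9.png | grep s9; for t in 180 200 220; do python3 ang.py top pics/t9.png $t; done
```

```text
time: 26.25
position: [0.4964, 0.0192, 0.1167]
tool_rot: [-1.389, -2.815, 0.003]
ft_force: [0.4, -0.4, -0.9]
grip_width: 0.004
r 0.0791 phi -2.470 toolphi 3.796 z 0.1167 Frad -0.1 Ftan(ccw) 0.6 [-0.26  0.1   0.17  1.98 -0.02  1.07  2.15] 26.25 tilt z [-0.003 -0.001 -1.   ]
time: 27.05
position: [0.4988, 0.0207, 0.2637]
tool_rot: [2.677, 1.643, 0.003]
ft_force: [-0.2, 0.0, 0.1]
grip_width: 0.007
r 0.0764 phi -2.465 toolphi 2.671 z 0.2637 Frad 0.1 Ftan(ccw) -0.1 [-0.28 -0.02  0.18  1.79  0.    1.37  1.  ] 27.05 tilt z [ 0.002  0.    -1.   ]
pics/s9.png fit 0.002 centroid -0.015 centroid(ax0) -0.041
pics/s9.png 31 pointer [0.61579538 0.06821312] dir -0.259 bearing 0.022 0.05992878264985572Traceback (most recent call last):
  File "ang.py", line 17, in <module>
    n,f=sys.argv[1:3];print(ang(n,cv2.imread(f),th=float(sys.argv[3])))
                            ~~~^^^^^^^^^^^^^^^^^^^^^^^^^^^^^^^^^^^^^^^
  File "ang.py", line 13, in ang
    l=cv2.fitLine(P.astype(np.float32),cv2.DIST_L2,0,.001,.001).ravel();d=l[:2]*np.sign(l[:2]@m)
      ~~~~~~~~~~~^^^^^^^^^^^^^^^^^^^^^^^^^^^^^^^^^^^^^^^^^^
[... 600 characters left out ...]
/io/opencv/modules/imgproc/src/linefit.cpp:618: error: (-215:Assertion failed) npoints2 >= 0 || npoints3 >= 0 in function 'fitLine'

Traceback (most recent call last):
  File "ang.py", line 17, in <module>
    n,f=sys.argv[1:3];print(ang(n,cv2.imread(f),th=float(sys.argv[3])))
                            ~~~^^^^^^^^^^^^^^^^^^^^^^^^^^^^^^^^^^^^^^^
  File "ang.py", line 13, in ang
    l=cv2.fitLine(P.astype(np.float32),cv2.DIST_L2,0,.001,.001).ravel();d=l[:2]*np.sign(l[:2]@m)
      ~~~~~~~~~~~^^^^^^^^^^^^^^^^^^^^^^^^^^^^^^^^^^^^^^^^^^^^^^
cv2.error: OpenCV(4.12.0) /io/opencv/modules/imgproc/src/linefit.cpp:618: error: (-215:Assertion failed) npoints2 >= 0 || npoints3 >= 0 in function 'fitLine'
```

View pics/w9.png

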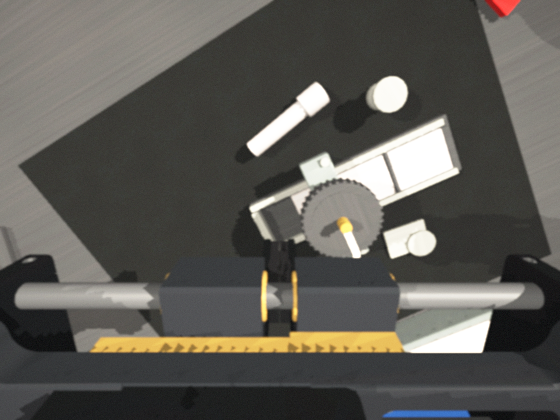

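View pics/t9.png

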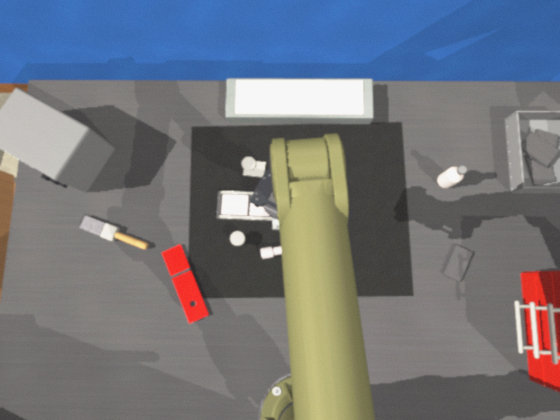

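The wrist view (line (346,230)→(358,257), jig edges at full length visible) allows comparing line and jig yaw in a single picture.

Run:
```python
from h import *
i=ctrl.camera_info('wrist');im=cv2.imread('pics/w9.png')
crop(im,240,100,240,165,3,'pics/w9c.png')
s=4;gr=cv2.cvtColor(im,cv2.COLOR_BGR2GRAY)[100:262,240:480]
big=cv2.resize(gr,None,fx=s,fy=s,interpolation=cv2.INTER_CUBIC)
for l in cv2.createLineSegmentDetector().detect(big)[0][:,0]:
    px=[(240+(l[0]+.5)/s-.5,100+(l[1]+.5)/s-.5),(240+(l[2]+.5)/s-.5,100+(l[3]+.5)/s-.5)]
    a,b=[ray('wrist',*p,.022,i)[:2] for p in px];d=b-a;L=np.hypot(*d)
    if d[1]<0:d=-d
    if L>.05 :print('rail? L %.3f yaw %.3f'%(L,-np.arctan2(d[0],d[1])),a.round(3),b.round(3))
    a,b=[ray('wrist',*p,.104,i)[:2] for p in px];d=b-a;L=np.hypot(*d)
    if d[0]<0:d=-d
    m=(a+b)/2-[.5585,.0685]
    if .015<L<.05 and np.hypot(*m)<.045:print('nutline? L %.3f ang %.3f'%(L,np.arctan2(d[1],d[0])),a.round(3),b.round(3))
```

```text
rail? L 0.110 yaw -0.018 [0.596 0.128] [0.598 0.238]
rail? L 0.083 yaw 0.213 [0.42  0.084] [0.438 0.003]
rail? L 0.082 yaw 0.217 [0.459 0.009] [0.442 0.089]
rail? L 0.083 yaw -0.022 [0.516 0.05 ] [ 0.514 -0.033]
rail? L 0.056 yaw -0.090 [0.638 0.173] [0.633 0.118]
nutline? L 0.023 ang -0.023 [0.6   0.073] [0.577 0.074]
rail? L 0.055 yaw 1.554 [0.588 0.233] [0.532 0.234]
nutline? L 0.038 ang -0.005 [0.564 0.064] [0.601 0.064]
rail? L 0.058 yaw 1.554 [0.529 0.16 ] [0.587 0.159]
rail? L 0.151 yaw -0.012 [0.518 0.244] [0.516 0.092]
rail? L 0.075 yaw 1.556 [0.593 0.243] [0.518 0.244]
nutline? L 0.021 ang 1.078 [0.591 0.043] [0.601 0.061]
```

View pics/w9c.png

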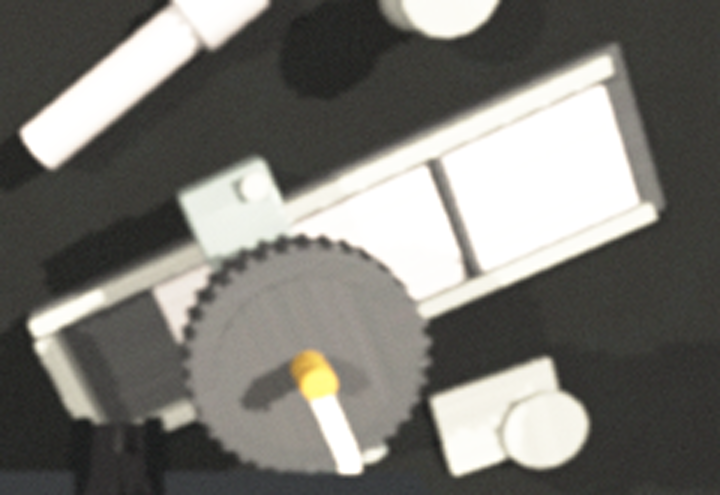

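Line -0.014 against jig yaw -0.017 in the same wrist picture: lined up for the second time. Now the plate end: mid ≈ (0.560, 0.2335). I'll check the height of the round piece on the gauge, near where the gripper body passes, then position.

```bash
python3 - <<'E'
from h import *
for z in(0,.01,.02,.03,.04): print(z,ray('top',248.2,162.6,z)[:2].round(4),ray('scene',255.8,285,z)[:2].round(4), 'loupe',ray('top',200+187/5,140+490/5,z)[:2].round(4),ray('scene',220+541/5,180+325/5,z)[:2].round(4))
E
python3 -m crank '{"dp":[[0,0,0],[0,0,0],[0,0,0],[0,0,0],[0,0,0],[0,0,0],[0,0,0],[0,0,0]],"delta_rot":[[0,0,0.14],[0,0,0.14],[0,0,0.14],[0,0,0.14],[0,0,0.14],[0,0,0.14],[0,0,0.14],[0,0,0.14]]}';python3 st.py
```

```text
0 [0.6887 0.1633] [0.6859 0.1618] loupe [0.4682 0.187 ] [0.4488 0.1703]
0.01 [0.6857 0.1622] [0.6872 0.1651] loupe [0.4672 0.1858] [0.4526 0.1735]
0.02 [0.6828 0.1611] [0.6886 0.1685] loupe [0.4662 0.1845] [0.4563 0.1768]
0.03 [0.6798 0.16  ] [0.69   0.1718] loupe [0.4652 0.1832] [0.46   0.1801]
0.04 [0.6768 0.1589] [0.6913 0.1752] loupe [0.4642 0.1819] [0.4638 0.1833]
time: 28.0
position: [0.4986, 0.0207, 0.263]
tool_rot: [-3.141, 0.024, -0.001]
ft_force: [-0.4, -0.3, 0.4]
grip_width: 0.003
r 0.0765 phi -2.466 toolphi 1.555 z 0.2630 Frad 0.5 Ftan(ccw) -0.0 [-0.27 -0.02  0.17  1.79  0.    1.36 -0.11] 28.0 tilt z [ 0.001  0.    -1.   ]
```

```bash
python3 -m crank '{"dp":[[0.76,-3,0],[0.76,-3,0],[0.76,-3,0],[0.76,-3,0],[0.76,-3,0],[0.76,-3,0],[0.76,-3,0],[0.76,-3,0]],"delta_rot":[[0,0,0],[0,0,0],[0,0,0],[0,0,0],[0,0,0],[0,0,0],[0,0,0],[0,0,0]]}';python3 st.py
python3 -m crank '{"dp":[[0,0,3],[0,0,3],[0,0,3],[0,0,3],[0,0,3],[0,0,2],[0,0,0],[0,0,0]],"delta_rot":[[0,0,0],[0,0,0],[0,0,0],[0,0,0],[0,0,0],[0,0,0],[0,0,0],[0,0,0]]}';python3 st.py
python3 -c "
from h import *
cv2.imwrite('pics/s10.png',ctrl.get_image('scene'));crop(cv2.imread('pics/s10.png'),220,180,140,120,5,'pics/s10c.png')
cv2.imwrite('pics/w10.png',ctrl.get_image('wrist'))"
```

```text
time: 28.8
position: [0.5628, 0.2611, 0.263]
tool_rot: [-3.141, 0.015, -0.001]
ft_force: [-0.3, -0.8, -0.1]
grip_width: 0.003
r 0.1927 phi 1.548 toolphi 1.561 z 0.2630 Frad -0.8 Ftan(ccw) 0.3 [-0.49  0.25  0.01  1.5  -0.    1.39 -0.49] 28.8 tilt z [ 0.001  0.    -1.   ]
time: 29.6
position: [0.5627, 0.26, 0.0932]
tool_rot: [-3.141, 0.018, -0.001]
ft_force: [-0.1, 0.5, 0.2]
grip_width: 0.005
r 0.1916 phi 1.548 toolphi 1.559 z 0.0932 Frad 0.5 Ftan(ccw) 0.1 [-0.48  0.37  0.01  1.7  -0.    1.08 -0.49] 29.6 tilt z [ 0.  0. -1.]
```

View pics/s10c.png

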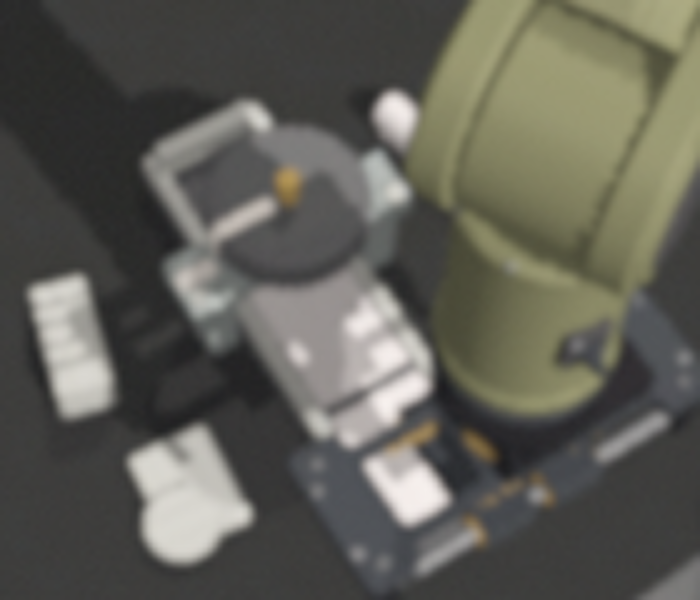

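View pics/w10.png

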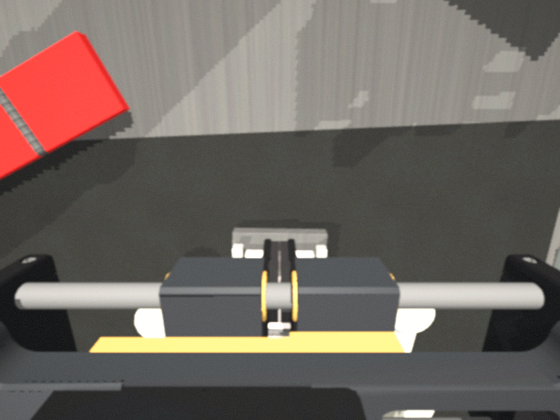

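Fingertip centred on the channel's open end (rails at cols 237 and 322, finger 280), plate end still ~16 mm ahead; nut line still at the pointer. Going down to tip height ~16 mm.

```bash
python3 -m crank '{"dp":[[0,0,1],[0,0,1.5],[0,0,1.5],[0,0,1],[0,0,0.5],[0,0,0.3],[0,0,0],[0,0,0]],"delta_rot":[[0,0,0],[0,0,0],[0,0,0],[0,0,0],[0,0,0],[0,0,0],[0,0,0],[0,0,0]]}';python3 st.py
python3 -m crank '{"dp":[[0,0.2,0],[0,0.3,0],[0,0.3,0],[0,0.3,0],[0,0.2,0],[0,0.1,0],[0,0.1,0],[0,0,0]],"delta_rot":[[0,0,0],[0,0,0],[0,0,0],[0,0,0],[0,0,0],[0,0,0],[0,0,0],[0,0,0]]}';python3 st.py
```

```text
time: 30.5
position: [0.5628, 0.2601, 0.035]
tool_rot: [-3.141, 0.02, -0.001]
ft_force: [0.7, -0.5, -0.1]
grip_width: 0.003
r 0.1917 phi 1.547 toolphi 1.558 z 0.0350 Frad -0.5 Ftan(ccw) -0.7 [-0.48  0.43  0.    1.74 -0.    0.97 -0.49] 30.5 tilt z [ 0.001  0.    -1.   ]
time: 31.3
position: [0.5622, 0.2448, 0.0346]
tool_rot: [-3.142, 0.021, -0.0]
ft_force: [0.3, 0.1, -0.7]
grip_width: 0.004
r 0.1763 phi 1.549 toolphi 1.558 z 0.0346 Frad 0.1 Ftan(ccw) -0.3 [-0.46  0.42  0.01  1.76 -0.    0.96 -0.46] 31.3 tilt z [ 0.  0. -1.]
```

```bash
python3 -m crank '{"dp":[[0,0.1,0],[0,0.2,0],[0,0.25,0],[0,0.25,0],[0,0.25,0],[0,0.25,0],[0,0.25,0],[0,0.25,0]],"delta_rot":[[0,0,0],[0,0,0],[0,0,0],[0,0,0],[0,0,0],[0,0,0],[0,0,0],[0,0,0]]}';python3 st.py
python3 -m crank '{"dp":[[0,0.25,0],[0,0.25,0],[0,0.25,0],[0,0.25,0],[0,0.25,0],[0,0.25,0],[0,0.25,0],[0,0.25,0]],"delta_rot":[[0,0,0],[0,0,0],[0,0,0],[0,0,0],[0,0,0],[0,0,0],[0,0,0],[0,0,0]]}';python3 st.py
```

```text
time: 32.1
position: [0.562, 0.2267, 0.0346]
tool_rot: [-3.141, 0.02, -0.0]
ft_force: [0.8, 2.2, -0.0]
grip_width: 0.005
r 0.1583 phi 1.548 toolphi 1.558 z 0.0346 Frad 2.2 Ftan(ccw) -0.8 [-0.44  0.41  0.01  1.78 -0.01  0.96 -0.43] 32.1 tilt z [ 0.  0. -1.]
time: 32.9
position: [0.5617, 0.2067, 0.0346]
tool_rot: [-3.141, 0.02, -0.0]
ft_force: [0.8, 1.5, -0.2]
grip_width: 0.001
r 0.1383 phi 1.546 toolphi 1.558 z 0.0346 Frad 1.6 Ftan(ccw) -0.7 [-0.41  0.39  0.02  1.8  -0.01  0.95 -0.4 ] 32.9 tilt z [ 0.  0. -1.]
```

Sliding with ~1.5 N. Now the last ~14 mm slowly, up to the stop.

```bash
python3 -m crank '{"dp":[[0,0.15,0],[0,0.15,0],[0,0.15,0],[0,0.15,0],[0,0.15,0],[0,0.15,0],[0,0.1,0],[0,0.1,0]],"delta_rot":[[0,0,0],[0,0,0],[0,0,0],[0,0,0],[0,0,0],[0,0,0],[0,0,0],[0,0,0]]}';python3 st.py
python3 -m crank '{"dp":[[0,0.05,0],[0,0.05,0],[0,0.05,0],[0,0.05,0],[0,0.05,0],[0,0.05,0],[0,0,0],[0,0,0]],"delta_rot":[[0,0,0],[0,0,0],[0,0,0],[0,0,0],[0,0,0],[0,0,0],[0,0,0],[0,0,0]]}';python3 st.py
```

```text
time: 33.7
position: [0.5616, 0.1958, 0.0346]
tool_rot: [-3.141, 0.02, -0.0]
ft_force: [0.0, 2.1, 0.4]
grip_width: 0.007
r 0.1274 phi 1.545 toolphi 1.558 z 0.0346 Frad 2.1 Ftan(ccw) 0.0 [-0.4   0.39  0.02  1.8  -0.01  0.95 -0.38] 33.7 tilt z [ 0.  0. -1.]
time: 34.5
position: [0.5616, 0.1946, 0.0347]
tool_rot: [-3.139, 0.019, -0.001]
ft_force: [1.1, 6.2, -1.7]
grip_width: 0.006
r 0.1262 phi 1.545 toolphi 1.559 z 0.0347 Frad 6.2 Ftan(ccw) -0.9 [-0.4   0.39  0.02  1.81 -0.01  0.95 -0.38] 34.5 tilt z [ 0.001  0.002 -1.   ]
```

```bash
python3 -m crank '{"dp":[[0,0.05,0],[0,0.05,0],[0,0.05,0],[0,0.05,0],[0,0,0],[0,0,0],[0,0,0],[0,0,0]],"delta_rot":[[0,0,0],[0,0,0],[0,0,0],[0,0,0],[0,0,0],[0,0,0],[0,0,0],[0,0,0]]}';python3 st.py
```

```text
time: 35.3
position: [0.5618, 0.1945, 0.0351]
tool_rot: [-3.137, 0.017, -0.003]
ft_force: [1.3, 7.4, -2.1]
grip_width: 0.002
r 0.1260 phi 1.543 toolphi 1.560 z 0.0351 Frad 7.4 Ftan(ccw) -1.1 [-0.4   0.38  0.02  1.81 -0.02  0.95 -0.38] 35.3 tilt z [ 0.002  0.004 -1.   ]
```

The plate is firmly against something (force rises, no travel), 49–50 mm along. Back off, rise, and look.

```bash
python3 -m crank '{"dp":[[0,-0.3,0],[0,-0.7,0],[0,-2,0],[0,-2,0],[0,0,0],[0,0,-2],[0,0,-4],[0,0,-4]],"delta_rot":[[0,0,0],[0,0,0],[0,0,0],[0,0,0],[0,0,0],[0,0,0],[0,0,0],[0,0,0]]}';
python3 -m crank '{"dp":[[0,-2,-4],[0,-3,-4],[0,-3,-4],[0,-3,0],[0,-3,0],[0,-3,0],[0,-3,0],[0,0,0]],"delta_rot":[[0,0,0],[0,0,0],[0,0,0],[0,0,0],[0,0,0],[0,0,0],[0,0,0],[0,0,0]]}';python3 st.py
python3 - <<'E'
from h import *
for n in('scene','top'): cv2.imwrite(f'pics/{n}11.png',ctrl.get_image(n))
crop(cv2.imread('pics/scene11.png'),220,180,140,120,5,'pics/s11c.png')
crop(cv2.imread('pics/top11.png'),200,140,140,120,5,'pics/t11c.png')
E
python3 ax.py pics/scene11.png | grep -e axis -e e11
```

```text
time: 36.1
position: [0.5617, 0.2381, 0.1346]
tool_rot: [3.138, -0.023, -0.004]
ft_force: [0.2, -0.3, 0.4]
grip_width: 0.007
time: 36.9
position: [0.563, 0.4442, 0.2531]
tool_rot: [-3.141, 0.013, 0.004]
ft_force: [0.2, 1.5, -0.8]
grip_width: 0.004
r 0.3757 phi 1.558 toolphi 1.563 z 0.2531 Frad 1.5 Ftan(ccw) -0.2 [-0.67  0.46 -0.05  1.24  0.02  1.45 -0.73] 36.9 tilt z [-0.002  0.    -1.   ]
axis [0.55605476 0.06675601] res mm [-0.04  0.51  0.3  -0.04 -0.81]
pics/scene11.png fit 0.013 centroid -0.014 centroid(ax0) -0.044
```

View pics/s11c.png

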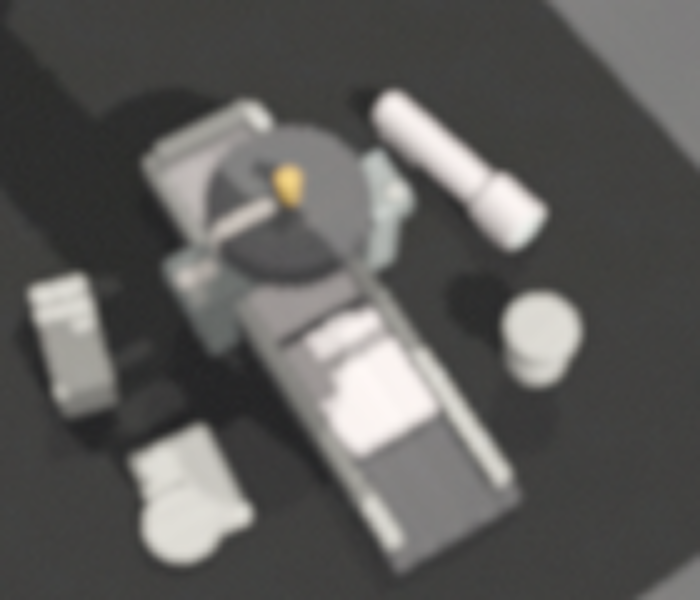

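View pics/t11c.png

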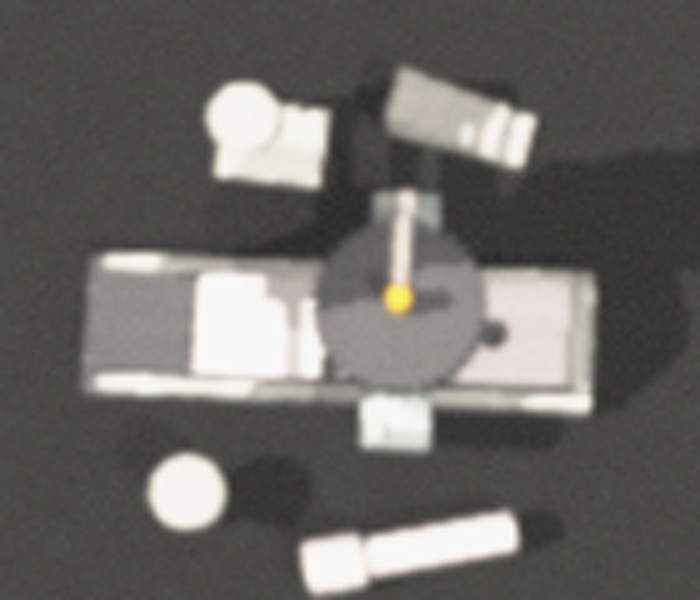

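Top view: line and pointer on one line (400,285)→(406,195); plate end moved from col 105 to 193; other things unmoved. Checking the plate's end and the gap at the stop more closely.

Run:
```python
from h import *
im=cv2.imread('pics/top11.png');crop(im,285,185,45,45,12,'pics/t11d.png')
g=im.min(axis=2).astype(float);g0=cv2.imread('pics/top0.png').min(axis=2).astype(float)
for nm,gg,a,b in(('now',g,230,245),('before',g0,215,228)):
    r=gg[200:209,a:b].mean(0);k=np.argmax(np.diff(r));
    lo,hi=r[:3].min(),r[-3:].max();t=(lo+hi)/2
    for j in range(len(r)-1):
        if r[j]<t<=r[j+1]: u=a+j+(t-r[j])/(r[j+1]-r[j]);break
    print(nm,u,ray('top',u,204.5,.022)[:2])
print(g[203:208,305:322].mean(0).round())
w=[ray('top',u,205,.022)[1] for u in(311,312,313,314,315)];print(np.round(w,4),'stop face top (z.03) expected y ~',.0685-.095, proj('top',[.5566,-.0265,.03]),proj('top',[.5566,-.0265,.022]))
```

```text
now 238.39721254355402 [0.56027467 0.18470354]
before 220.2629716981132 [0.55958148 0.23576497]
[218. 219. 219. 218. 218. 218. 217. 214. 199. 183. 178. 179. 166. 131.
  80.  54.  55.]
[-0.0184 -0.0212 -0.024  -0.0268 -0.0296] stop face top (z.03) expected y ~ -0.026499999999999996 [314.07032175 206.29071626] [313.88663985 206.80773541]
```

View pics/t11d.png

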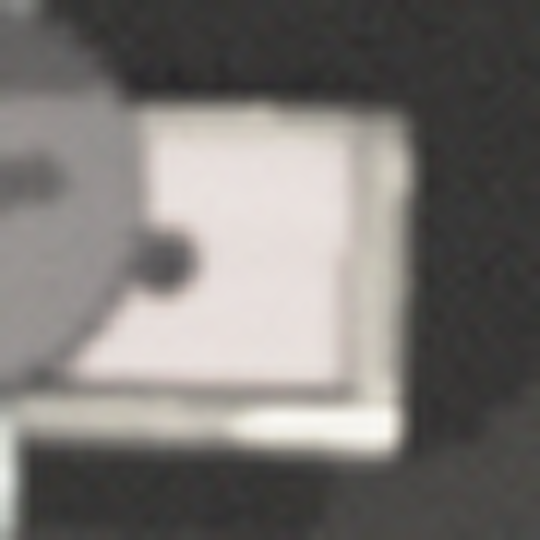

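The plate slid 51 mm and lies on the stop face with no gap. One still call to let the arm settle clear of everything, then hand in.

```bash
python3 -m crank '{"dp":[[0,0,0],[0,0,0],[0,0,0],[0,0,0],[0,0,0],[0,0,0],[0,0,0],[0,0,0]],"delta_rot":[[0,0,0],[0,0,0],[0,0,0],[0,0,0],[0,0,0],[0,0,0],[0,0,0],[0,0,0]]}'; python3 -c "
from bench import ctrl
print(abs(ctrl.get_state()['qd']).max()); print(ctrl.close_job())"
```

```text
time: 37.8
position: [0.5647, 0.4409, 0.2546]
tool_rot: [-3.141, 0.02, -0.0]
ft_force: [0.4, -0.0, -0.6]
grip_width: 0.008
0.0018102647289807052
the job is handed in; nothing more can be done
None
```

The nut is lined up with the pointer for the second time, the plate is against the end stop, and the job is handed in at about 38 s.

- **Nut:** I rolled it about 10 rad counter-clockwise in three strokes, with the shut fingertips pressed on the rim at 2–8 N. In one wrist picture taken before the push, the line read -0.014 rad against a jig yaw of -0.017. The last top view, taken after the push, still shows the line and pointer in line.
- **Plate:** I pushed its long free end at about 2 N, and it slid 51 mm. At the end the force rose to 7 N with no more travel, and the top view shows no gap at the stop.
- **Clear:** The arm finished at rest, about 25 cm from the jig and 25 cm up. The bystanders near the jig look unmoved in the last top and scene crops. I did not check the bottle, scrap and brush by a separate measurement.

One check disagreed. The pointer's bearing in the coarse scene view came out at +0.02 to +0.03 rad, while the jig edges gave about -0.02 to -0.03. That difference is about one pixel, so I relied on the jig edges and the wrist and top views.

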